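# Clamp a micro-tube rack with a cam knob

## Task

Set the small rack of micro tubes flat into the nest of the metal clamp plate, between the low fences, then turn the bar knob clockwise until the sprung jaw goes fully forward onto the rack as its roller drops into the cam's notch, and leave the rack clamped. Do not leave the knob turned on past the notch, which would draw the jaw off the rack again; set the rack down gently and leave the other things on the bench where they are.

Things in the scene. Friction and masses are not known exactly. Their poses are not given: they have to be found in the camera images.
- rack_mid (a point): Centre, half-way up (19 mm above the underside), of the loose small rack of micro tubes: plastic, 52 mm along its x axis, 124 mm along its y axis, 38 mm tall with caps, 0.1 to 0.16 kg; its solid top plate lies 31 to 35 mm above its underside, the sides below are open. Stands upright on the bench at the start; grasp from above across the 52 mm. Either way round is right in the nest.
- fixture: The fixed clamp plate, aluminium, 164 mm (its x) by 210 mm (its y), 12 mm thick. Origin: centre of its underside, on the bench. Its +y axis runs from the knob towards the nest. Steel fences and jaw stand 14 mm above the plate's top, so round the nest fingertips must stay higher than 26 mm over the bench.
- nest (a point): Point on the plate's top, 12 mm above the bench, over which the clamped rack's centre lies; axes as the plate's. The rack's long side goes along x. Back fence: inner face at y = +26 mm from here; end fences: inner faces at x = -66 and +66 mm (4 mm play at each end of the rack); jaw face, drawn back: y = -31.5 to -33 mm; so set down the rack centred at y = -3 mm for 3 mm play each side. Fence and jaw tops slope away as lead-ins.
- jaw: The sprung steel jaw, 70 mm wide, sliding along the plate's y. Origin: middle of the face that meets the rack, on the plate's top. In the plate's frame it stands at y = +19 to +20.5 mm while drawn back; with the roller in the notch it stands at +26 mm, against a rack (a little further with none there, and then the rack no longer fits). It pushes with about 6 N.
- knob_grip (a point): Point on the knob's vertical axis at the height to grip it, 50 mm above the bench, at x = 0, y = -45 mm in the plate's frame. Black knob with a straight upright bar, 46 mm along this point's x axis (which turns with the knob), 14 mm thick along its y axis, from 32 to 66 mm above the bench; under it a round skirt of 19 mm radius and the steel cam disc.
- knob (a joint): Knob angle, rad, growing clockwise seen from above; starts between 0 and 0.15, stops at 2.4; at 0 the bar lies along the plate's x. Stiff (about 0.2 N m), it stays where it is left. The notch is not at a known angle: the roller falls over its edge within about 0.1 rad of turning and is fully down at a knob angle between 0.37 and 1.32, different each time.
- cam_roller (a point): The 8 mm roller on the jaw's yoke, behind the knob (on its -y side), riding on the cam's rim; it moves with the jaw. Once it is fully down, turning on meets after about 0.1 rad the notch's far side, a ramp (about 0.3 N m), which draws the jaw back off the rack, out of the notch within 0.3 rad more. The knob does not spring back from there; turned back, it lets the jaw forward again.
- vial_a: Bystander: reagent vial, 23 mm wide, 43 mm tall; origin at its underside.
- vial_b: Bystander: second reagent vial, the same size; origin at its underside.
- dish: Bystander: flat round dish, 91 mm wide, 15 mm tall; origin at its underside.
- bench_timer: Bystander: bench timer, 66 by 92 by 28 mm; origin at its underside.
- tape: Bystander: roll of tape, 98 mm wide, 25 mm tall; origin at its underside.

How it is judged:
On the way, in this order (a step that is already met when the one before it is completed fails the run):
1. the rack stands flat in the nest with the jaw still drawn back (z of rack_mid in the frame of fixture below 0.034 m and angle between rack_mid's own z axis and vertical below 0.05 rad and y of rack_mid in the frame of fixture between 0.044 and 0.055 m and x of rack_mid in the frame of fixture between -0.006 and 0.006 m and y of jaw in the frame of fixture below 0.0225 m), for 0.2 s.
2. the jaw has dropped forward and presses the rack against the back fence (y of jaw in the frame of fixture above 0.0245 m and contact force between jaw and rack above 2 N), for 0.2 s.
At the end, for the whole second after the job is handed in: The rack stands flat in the nest (centre no more than 3 mm above its seated height, tilted less than 0.05 rad), square to the plate within 0.04 rad and within 2 mm of y = +52 mm in the plate's frame; the jaw is forward (24.5 to 28.5 mm) and presses on it with more than 2 N; all at rest (all of step 2 and y of jaw in the frame of fixture below 0.0285 m and z of rack_mid in the frame of fixture below 0.034 m and angle between rack_mid's own z axis and vertical below 0.05 rad and y of rack_mid in the frame of fixture between 0.05 and 0.054 m and angle between the y axis of rack_mid and the x axis of fixture, either way round below 0.04 rad and linear speed of rack below 0.01 m/s); the robot touches nothing.
It fails at once if the rack is pressed or dropped against the clamp plate with more than 30 N (contact force between rack and fixture above 30 N).
It fails at once if a bystander is moved by more than 30 mm (distance of any of vial_a, vial_b, dish, bench_timer, tape from where it was at the start of the episode above 0.03 m).
It also fails if it takes over 61 s, if anything falls off the work surface, if the arm or the gripper's body presses on something with over 40 N, if the wrist force passes 120 N, or if a joint passes its speed limit or range.

## Robot

A 7-joint arm with a two-finger parallel gripper is mounted at the origin on the work surface; the furniture and walls round the work are solid. World frame = base frame: x ahead of the robot, y to its left, z up, the work surface at z = 0. Lengths are in m, angles in rad, forces in N, time in s.
With the tool pointing down it reaches from about 0.4 to 0.85 m from the base axis. Payload 6.9 kg.
Tool frame: the origin (TCP) lies on the centre line of the jaws, within the pads' length; the fingertips stand 14 mm ahead of it and the grasp point (between the pads) lies 5 mm behind it; z points along the fingers, y is the direction in which the jaws open and shut (so a half turn about z gives the same grasp; the last joint's range is limited). The gripper opens to 85 mm and grips with 20 to 120 N. Pads are 22 mm wide; open, the fingers measure 114 mm over their backs; the gripper's body (76 mm by 85 mm) begins 54 mm behind the grasp point. The pads swing forward as they close: fully open they stand 13 mm farther back than shut.
Start: joints at [1.407, 0.507, -0.238, 1.5, 0.126, 1.149, -0.155], TCP at [0.167, -0.602, 0.245] pointing down, gripper open.
Joint ranges: [-3.08, 3.08], [-0.24, 2.05], [-1.43, 1.35], [0, 2.5], [-1.52, 4.66], [0.17, 1.96], [-2.89, 2.89]. Speed limits (rad/s): [2.39, 2.39, 3.14, 3.14, 3.14, 3.14, 3.14].

## Interface

Orientations are given as [roll, pitch, yaw] about the fixed x, y, z axes, in that order (R = Rz(yaw) Ry(pitch) Rx(roll)).
In Python, from plant import robot gives the robot as it stands.
- The arm moves only by the tool arm_command, never from a script. Its argument "moves" is a list of rows, each a list of 3 entries, a list of its own where there are three numbers: the shift along the tool's x, y, z in cm, then the turn, a rotation vector about the tool's x, y, z in rad, then the gripper command: -1 is fully open, 1 is shut, values between are in proportion. A call has 1 to 20 rows; each row is the pose to reach, as a shift and turn from the pose commanded when the call began, along the tool's axes at that moment; what a row does not reach only later rows make up. A row lasts 1/12 s, in which the tool goes at most 41.7 mm and 7.16 degrees, less where a joint would pass 70% of its speed; a pose out of reach is approached as far as the arm can. A call with a gripper value outside its range is refused whole. The fingers move at their own pace and stop on an object; "newtons" is the grip in N (left out, the last holds). Time passes only in rows, so rows that repeat a pose let the fingers close. It gives the time, the measured TCP pose, the force and the opening at its end, in the units of the state.
- robot.state(): the state, without advancing time (a new reading comes with each control period).
- robot.capture(name): name is "scene" or "top"; returns the picture (420x560x3 uint8, red, green, blue); there is no depth.
- robot.get_calibration(name): a dict with "fov_y" (degrees; the focal length in pixels is half the picture's height over the tangent of half this angle, whatever the lens; pixels are square), "cx", "cy" (the principal point, pixels), "k1" (the pictures are not rectified: a ray, as slopes to the right and down, at radius r is drawn at 1 + k1 r^2 times it, then the intrinsics apply), "R" (3x3) and "t" (3): a world point X has camera coordinates R X + t. Camera axes: x right, y down, z forward; pixel columns grow to the right and rows downward; lengths in m; the calibration is good to about 2 mm. A picture is of the moment at which its call begins. get_calibration takes no time and is no camera call.
- robot.close_job(): hands the job in, once; it reports no verdict.
The state is a dict: "t": time; "joint_pos": joint angles; "dq": joint speeds; "effort": joint torques, N m; "tool_pos": TCP position; "ee_rot": TCP orientation; "force": force on the tool from outside, world axes, zero at the start; "ft_torque": the same for the moment, N m; "gripper_width": finger opening in m.
Only numpy, scipy, OpenCV 4.12 (cv2) and the standard library are available. Lean on these libraries where they do the work, as an engineer would, in place of code of your own. Each camera call takes 0.05 s, during which the arm holds its last target.

## Working session

There is one attempt and no reset: what is moved stays moved. The work goes in short steps, Python scripts to look and compute and a tool call to move; the robot and the scene stay as the last step left them, time stands still between calls to the robot, and variables do not carry over. Pictures are saved under pics/ and viewed, and the job is handed in when it is done.

Besides the shell and the picture viewer there is one more tool, called after ">>>" by a JSON object that holds its "method" and its "body", one argument or row to a line. arm_command: Moves the arm, as the interface text tells. Its arguments: {"type":"object","properties":{"moves":{"type":"array","items":{"type":"array"}},"newtons":{"type":"number"}},"required":["moves"]}

```bash
mkdir -p pics; ls; cat > h.py <<'E'
import numpy as np, cv2
from plant import robot
def save(n,fn):
    im=robot.capture(n); cv2.imwrite('pics/'+fn,im[:,:,::-1]); return im
def cal(n):
    c=robot.get_calibration(n); f=210/np.tan(np.radians(c['fov_y'])/2)
    return c,f,np.array(c['R']),np.array(c['t'])
def proj(n,X):
    c,f,R,t=cal(n); p=R@np.array(X,float)+t; s=p[:2]/p[2]; s=s*(1+c['k1']*(s@s)); return s*f+[c['cx'],c['cy']]
def ray(n,u,v):
    c,f,R,t=cal(n); d=np.array([(u-c['cx'])/f,(v-c['cy'])/f]); s=d.copy()
    for _ in range(30): s=d/(1+c['k1']*(s@s))
    return -R.T@t, R.T@np.array([s[0],s[1],1])
def atz(n,u,v,z):
    o,d=ray(n,u,v); return o+d*(z-o[2])/d[2]
def crop(src,fn,x0,y0,x1,y1,k):
    im=cv2.imread('pics/'+src)[y0:y1,x0:x1]; cv2.imwrite('pics/'+fn,cv2.resize(im,None,fx=k,fy=k,interpolation=cv2.INTER_CUBIC))
E
python3 - <<'E'
from h import *
save('scene','s0.png');save('top','t0.png')
print(robot.state())
for n in('scene','top'):print(robot.get_calibration(n))
E
```

```text
pics
{'t': 0.1, 'joint_pos': array([ 1.4064737 ,  0.5082726 , -0.23754601,  1.50098659,  0.12571551,
        1.14891676, -0.15479977]), 'dq': array([ 0.00104306, -0.00368989, -0.00026417, -0.0017776 ,  0.00106168,
       -0.00088074,  0.00140235]), 'effort': array([-4.11030720e-03, -6.21836901e+01, -2.19422914e+00, -2.50204808e+01,
        1.25631553e-02,  7.80329690e-03, -4.40294320e-05]), 'tool_pos': array([ 0.16642352, -0.60201007,  0.24452137]), 'ee_rot': array([-3.14000054e+00,  3.19346204e-05,  2.69848365e-01]), 'force': array([ 0.07783072,  0.42884549, -0.75498552]), 'ft_torque': array([-0.0022073 ,  0.01642186,  0.02917839]), 'gripper_width': 0.08548226105758956}
{'fov_y': 54.713909473528574, 'cx': 268.62136007957605, 'cy': 209.41746368425302, 'k1': -0.025766361258830844, 'R': array([[ 0.89984955, -0.4361796 ,  0.00425978],
       [-0.35662961, -0.74128892, -0.56860009],
       [ 0.25116949,  0.51013537, -0.82260306]]), 't': array([-0.53081335,  0.22395395,  1.01367446])}
{'fov_y': 49.705727702765245, 'cx': 277.7672093875194, 'cy': 210.16860479401893, 'k1': -0.07403012350085623, 'R': array([[-0.01848744, -0.99974986, -0.01258684],
       [-0.98613723,  0.02030909, -0.16468428],
       [ 0.16489871,  0.00936776, -0.98626602]]), 't': array([0.01851844, 0.57126672, 1.28948891])}
```

View pics/s0.png

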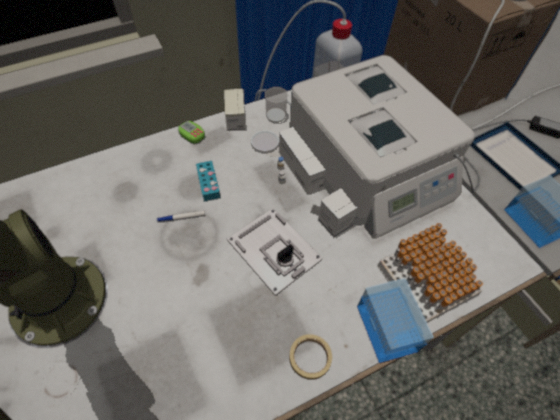

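View pics/t0.png

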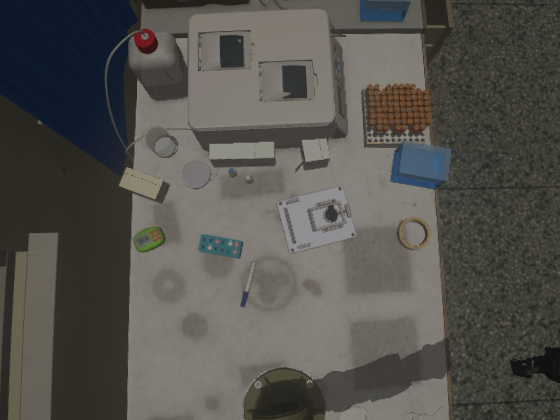

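The scene view shows the plate at (275,250) and the rack at (208,180). In the top view the plate is at (316,219), the rack at (221,245) and the vials at (232,172) and (249,179). I'll enlarge these areas.

```bash
python3 - <<'E'
from h import *
crop('t0.png','t0p.png',265,175,370,260,7)
crop('t0.png','t0r.png',190,225,255,270,11)
crop('s0.png','s0p.png',220,200,330,300,6)
crop('s0.png','s0r.png',185,150,235,210,9)
E
```

```text
(no output)
```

View pics/t0p.png

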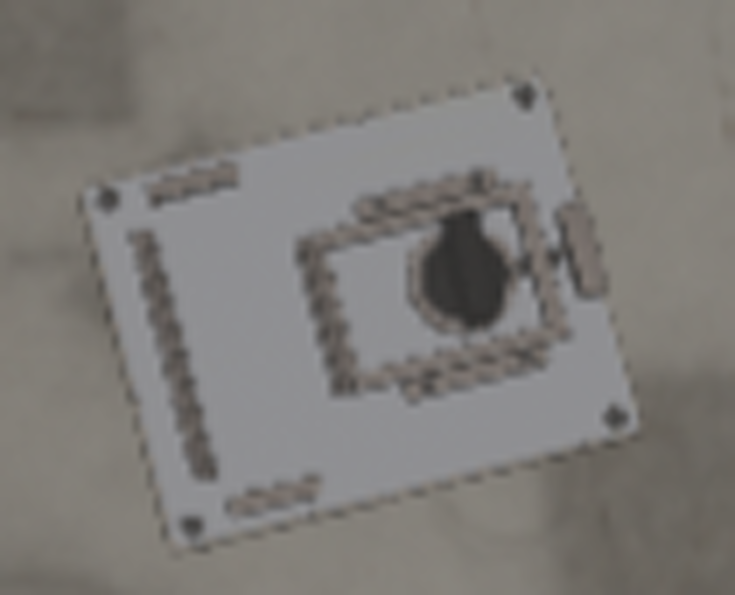

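View pics/t0r.png

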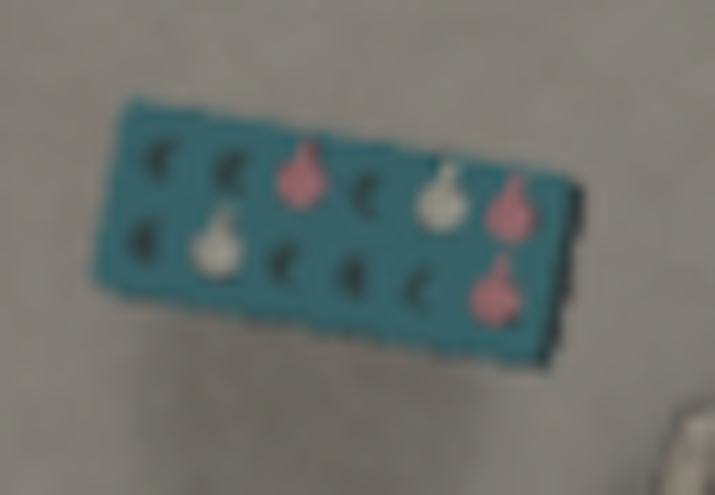

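View pics/s0p.png

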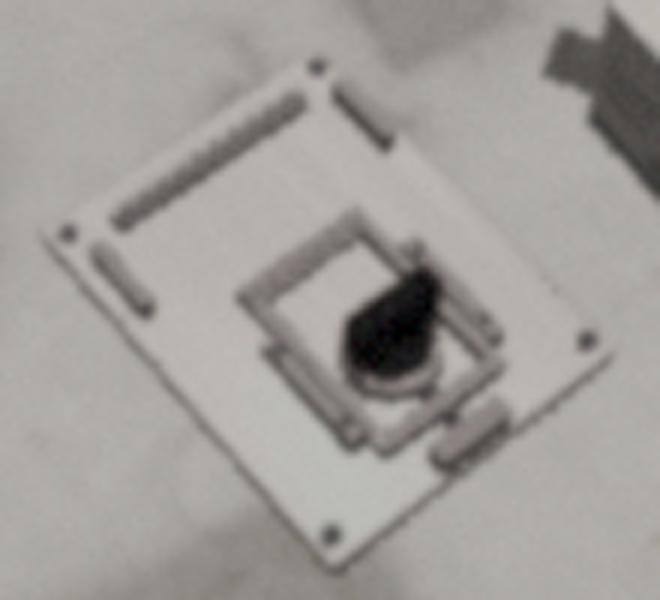

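View pics/s0r.png

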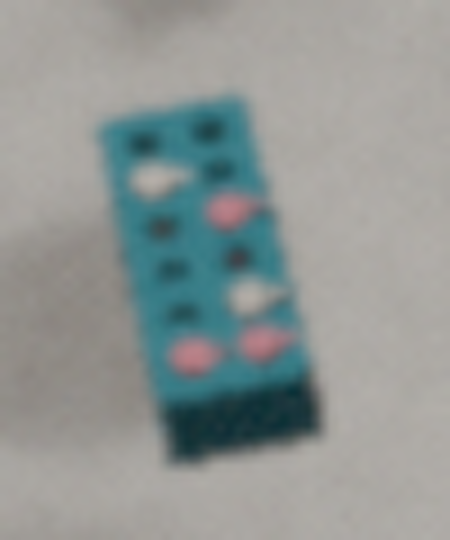

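```bash
cat > fit.py <<'E'
from h import *
from scipy.optimize import least_squares
def un(p,k,x0,y0): return (np.array(p,float)+.5)/k-.5+[x0,y0]
def fit(obs,local,z,g,cams=('top','scene')):
    def P(q,l):
        c,s=np.cos(q[2]),np.sin(q[2]); return [q[0]+c*l[0]-s*l[1],q[1]+s*l[0]+c*l[1],z]
    fun=lambda q:np.concatenate([proj(n,P(q,l))-o for n in cams for o,l in zip(obs[n],local)])
    r=least_squares(fun,g); return r.x,r.fun.reshape(-1,2)
E
python3 - <<'E'
from fit import *
# plate corners; order: TL,TR,BR,BL in top picture
T=[un(p,7,265,175) for p in [(80,195),(545,78),(638,430),(172,552)]]
# same in scene
S=[un(p,6,220,200) for p in [(315,57),(610,355),(335,570),(43,233)]]
for n,o in(('top',T),('scene',S)):
    W=np.array([atz(n,*p,.012) for p in o]); print(n,W.round(4).tolist(), np.linalg.norm(W-np.roll(W,-1,0),axis=1).round(4),W.mean(0))
L=[(82,105),(82,-105),(-82,-105),(-82,105)]
# x axis: y to nest= image left(world +y approx); x = up in image?
L=np.array(L)/1000.
for cams in(('top',),('scene',),('top','scene')):
  q,r=fit({'top':T,'scene':S},L,.012,[.65,-.05,0],cams);print(q,r.round(1).tolist())
Tr=[un(p,11,190,225) for p in [(126,100),(575,175),(547,360),(95,285)]]
Sr=[un(p,9,185,150) for p in [(103,128),(243,95),(308,378),(163,405)]]
# order match: top TL = far-left
for n,o in(('top',Tr),('scene',Sr)):
    W=np.array([atz(n,*p,.035) for p in o]); print(n,W.round(4).tolist(), np.linalg.norm(W-np.roll(W,-1,0),axis=1).round(4),W.mean(0))
E
```

```text
top [[0.6014, 0.0126, 0.012], [0.6491, -0.1913, 0.012], [0.4941, -0.2247, 0.012], [0.446, -0.0238, 0.012]] [0.2094 0.1586 0.2066 0.1596] [ 0.54764465 -0.10678358  0.012     ]
scene [[0.6028, 0.0042, 0.012], [0.6494, -0.1947, 0.012], [0.4962, -0.232, 0.012], [0.4492, -0.0294, 0.012]] [0.2043 0.1577 0.208  0.1572] [ 0.54941106 -0.11299962  0.012     ]
[ 0.5477402  -0.10676902  0.22827475] [[-0.5, -0.8], [-0.3, -0.7], [1.0, 0.8], [-0.2, 0.6]]
[ 0.54973105 -0.11246618  0.2292715 ] [[0.3, -1.5], [1.6, -0.2], [-0.6, 0.8], [-1.2, 0.3]]
[ 0.54900532 -0.10976053  0.2289562 ] [[0.5, -1.2], [0.7, -1.2], [2.0, 0.3], [0.8, 0.2], [-0.4, -2.1], [0.8, -0.9], [-1.4, 0.0], [-1.8, -0.4]]
top [[0.5078, 0.2363, 0.035], [0.4852, 0.1152, 0.035], [0.4359, 0.123, 0.035], [0.458, 0.2443, 0.035]] [0.1232 0.05   0.1234 0.0504] [0.47173754 0.17968472 0.035     ]
scene [[0.462, 0.2387, 0.035], [0.5096, 0.232, 0.035], [0.4848, 0.1111, 0.035], [0.4393, 0.1211, 0.035]] [0.0481 0.1234 0.0465 0.1197] [0.4739428  0.17573895 0.035     ]
```

```bash
cat >> h.py <<'E'
from scipy.spatial.transform import Rotation as Ro
def tgt(*wps):
    s=robot.state(); p=s['tool_pos']; R=Ro.from_euler('xyz',s['ee_rot'])
    for (x,y,z,yaw) in wps:
        d=R.inv().apply(np.array([x,y,z])-p)*100; r=(R.inv()*Ro.from_euler('xyz',[np.pi,0,yaw])).as_rotvec()
        print('shift',d.round(2),'turn',r.round(3))
E
python3 -c "
from h import *
tgt((.45,-.40,.27,.5),(.55,-.12,.25,.9),(.473,.178,.17,1.388))"
```

```text
shift [ 32.72 -11.91  -2.53] turn [-0.002 -0.    -0.23 ]
shift [ 49.82 -36.23  -0.49] turn [-0.002 -0.    -0.63 ]
shift [ 50.34 -66.99   7.56] turn [-1.000e-03 -1.000e-03 -1.118e+00]
```

>>> {"method": "arm_command", "body": {
  "moves": [
    [[32.7, -11.9, -2.5], [0, 0, -0.23], -1],
    [[32.7, -11.9, -2.5], [0, 0, -0.23], -1],
    [[32.7, -11.9, -2.5], [0, 0, -0.23], -1],
    [[32.7, -11.9, -2.5], [0, 0, -0.23], -1],
    [[32.7, -11.9, -2.5], [0, 0, -0.23], -1],
    [[32.7, -11.9, -2.5], [0, 0, -0.23], -1],
    [[32.7, -11.9, -2.5], [0, 0, -0.23], -1],
    [[49.8, -36.2, -0.5], [0, 0, -0.63], -1],
    [[49.8, -36.2, -0.5], [0, 0, -0.63], -1],
    [[49.8, -36.2, -0.5], [0, 0, -0.63], -1],
    [[49.8, -36.2, -0.5], [0, 0, -0.63], -1],
    [[49.8, -36.2, -0.5], [0, 0, -0.63], -1],
    [[49.8, -36.2, -0.5], [0, 0, -0.63], -1],
    [[50.3, -67, 7.5], [0, 0, -1.118], -1],
    [[50.3, -67, 7.5], [0, 0, -1.118], -1],
    [[50.3, -67, 7.5], [0, 0, -1.118], -1],
    [[50.3, -67, 7.5], [0, 0, -1.118], -1],
    [[50.3, -67, 7.5], [0, 0, -1.118], -1],
    [[50.3, -67, 7.5], [0, 0, -1.118], -1],
    [[50.3, -67, 7.5], [0, 0, -1.118], -1]
  ]
}}

```text
t: 1.77
tool_pos: [0.4817, 0.0777, 0.192]
ee_rot: [-3.141, 0.0, 1.387]
force: [0.7, 0.0, 0.1]
gripper_width: 0.0853
```

```bash
python3 -c "
from h import *
s=robot.state();print(s['t'],s['tool_pos'],s['ee_rot'],s['joint_pos'].round(2));tgt((.473,.178,.10,1.388),)
"
```

```text
1.7667 [0.4817125  0.07768496 0.19195949] [-3.14133785e+00  1.67762110e-04  1.38721562e+00] [ 0.26  0.4  -0.65  1.93  0.31  0.91 -0.73]
shift [ 9.71 -2.69  9.2 ] turn [-0.     0.    -0.001]
```

>>> {"method": "arm_command", "body": {
  "moves": [
    [[9.7, -2.7, 5], [0, 0, 0], -1],
    [[9.7, -2.7, 5], [0, 0, 0], -1],
    [[9.7, -2.7, 5], [0, 0, 0], -1],
    [[9.7, -2.7, 5], [0, 0, 0], -1],
    [[9.7, -2.7, 5], [0, 0, 0], -1],
    [[9.7, -2.7, 5], [0, 0, 0], -1]
  ]
}}

```text
t: 2.27
tool_pos: [0.4735, 0.1758, 0.1423]
ee_rot: [-3.141, 0.001, 1.388]
force: [0.3, -0.4, -0.7]
gripper_width: 0.0853
```

```bash
python3 - <<'E'
from h import *
s=robot.state();print(s['t'],s['tool_pos'],s['ee_rot'],s['joint_pos'].round(2))
save('scene','s1.png');save('top','t1.png')
for n in('top','scene'):
  print(n,proj(n,s['tool_pos']),proj(n,s['tool_pos']-[0,0,.014]))
crop('s1.png','s1r.png',160,110,260,210,7)
crop('t1.png','t1r.png',180,190,280,275,7)
E
```

```text
2.2667 [0.47350713 0.1758039  0.14233002] [-3.14107862e+00  9.79762903e-04  1.38773110e+00] [ 0.02  0.49 -0.61  1.95  0.38  0.82 -0.99]
top [215.96910049 241.27434335] [216.7185993  241.76915151]
scene [202.30275423 152.13710256] [202.96014366 155.61356556]
```

View pics/s1r.png

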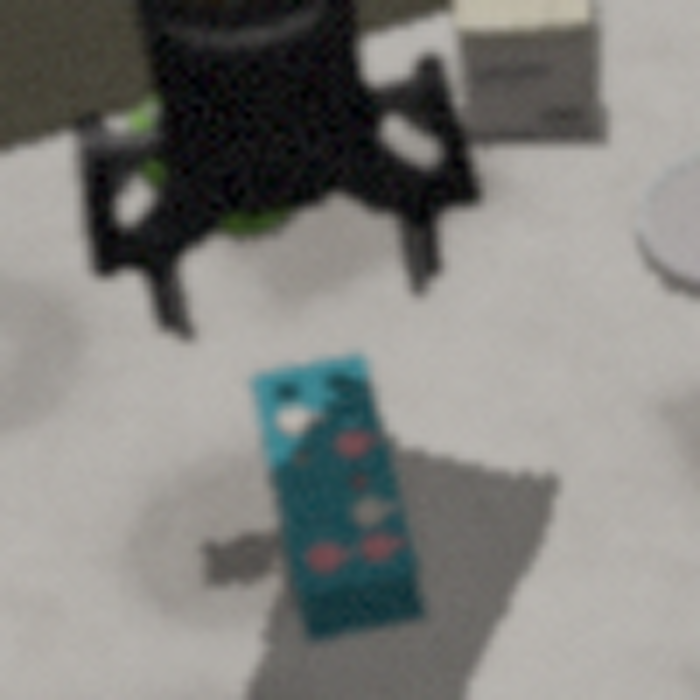

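View pics/t1r.png

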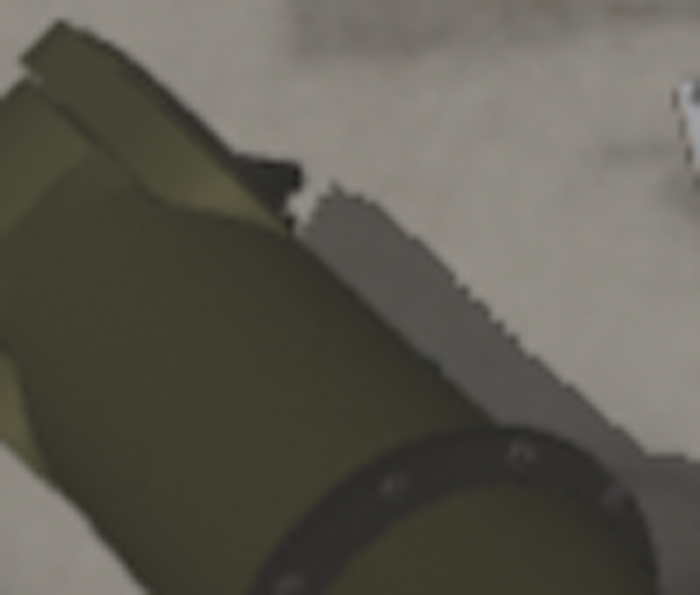

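>>> {"method": "arm_command", "body": {
  "moves": [
    [[0.2, 0, 4], [0, 0, 0], -0.7],
    [[0.2, 0, 7], [0, 0, 0], -0.7],
    [[0.2, 0, 9], [0, 0, 0], -0.7],
    [[0.2, 0, 10.6], [0, 0, 0], -0.7],
    [[0.2, 0, 10.6], [0, 0, 0], -0.7],
    [[0.2, 0, 10.6], [0, 0, 0], -0.7],
    [[0.2, 0, 10.6], [0, 0, 0], 0],
    [[0.2, 0, 10.6], [0, 0, 0], 0.3],
    [[0.2, 0, 10.6], [0, 0, 0], 1],
    [[0.2, 0, 10.6], [0, 0, 0], 1],
    [[0.2, 0, 10.6], [0, 0, 0], 1],
    [[0.2, 0, 10.6], [0, 0, 0], 1],
    [[0.2, 0, 10.6], [0, 0, 0], 1],
    [[0.2, 0, 10.6], [0, 0, 0], 1]
  ],
  "newtons": 30
}}

```text
t: 3.53
tool_pos: [0.4748, 0.1783, 0.0381]
ee_rot: [3.139, -0.001, 1.387]
force: [-0.5, -2.1, 5.4]
gripper_width: 0.0506
```

```bash
python3 - <<'E'
from h import *
s=robot.state();print(s)
save('scene','s2.png')
crop('s2.png','s2r.png',160,130,260,220,7)
E
```

```text
{'t': 3.5333, 'joint_pos': array([-0.08645075,  0.63816092, -0.48724255,  2.04868205,  0.53814749,
        0.57766996, -1.13552813]), 'dq': array([-9.63365753e-04,  5.64278289e-04,  2.30228663e-05, -3.27636935e-04,
       -3.32515168e-04, -1.88283539e-03,  1.37118880e-03]), 'effort': array([-5.63243665e-01, -5.32589114e+01, -5.79911292e+00, -1.26034391e+01,
        3.54660850e-02, -5.41492738e-01,  4.60823171e-02]), 'tool_pos': array([0.4748327 , 0.1783408 , 0.03807421]), 'ee_rot': array([ 3.13908342e+00, -6.95960025e-04,  1.38707156e+00]), 'force': array([-0.49408762, -2.09661824,  5.43658901]), 'ft_torque': array([-0.25005319,  0.17667858,  0.0207962 ]), 'gripper_width': 0.050570560053093974}
```

View pics/s2r.png

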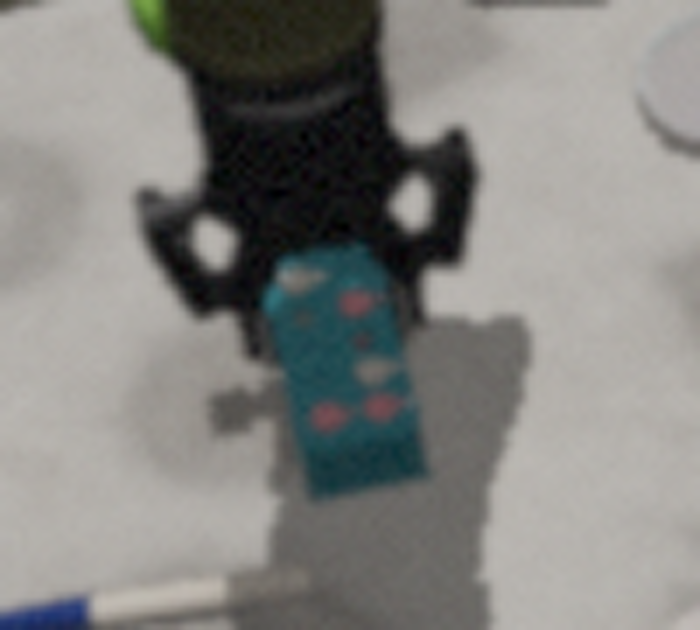

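```bash
python3 -c "
from h import *
tgt((.475,.178,.11,1.388),(.538,-.062,.11,.229))"
```

```text
shift [-0.02  0.04 -7.19] turn [ 0.003 -0.001 -0.001]
shift [-22.47  10.62  -7.18] turn [ 0.002 -0.002  1.158]
```

>>> {"method": "arm_command", "body": {
  "moves": [
    [[0, 0, -1], [0, 0, 0], 1],
    [[0, 0, -2.5], [0, 0, 0], 1],
    [[0, 0, -5], [0, 0, 0], 1],
    [[0, 0, -7.2], [0, 0, 0], 1],
    [[-3, 1.4, -7.2], [0, 0, 0.1], 1],
    [[-6, 2.8, -7.2], [0, 0, 0.22], 1],
    [[-9, 4.2, -7.2], [0, 0, 0.34], 1],
    [[-12, 5.7, -7.2], [0, 0, 0.46], 1],
    [[-15, 7.1, -7.2], [0, 0, 0.58], 1],
    [[-18, 8.5, -7.2], [0, 0, 0.7], 1],
    [[-20.5, 9.7, -7.2], [0, 0, 0.82], 1],
    [[-22.4, 10.6, -7.2], [0, 0, 0.94], 1],
    [[-22.4, 10.6, -7.2], [0, 0, 1.06], 1],
    [[-22.4, 10.6, -7.2], [0, 0, 1.158], 1],
    [[-22.4, 10.6, -7.2], [0, 0, 1.158], 1],
    [[-22.4, 10.6, -7.2], [0, 0, 1.158], 1],
    [[-22.4, 10.6, -7.2], [0, 0, 1.158], 1]
  ]
}}

```text
t: 5.0
tool_pos: [0.5374, -0.0606, 0.1091]
ee_rot: [-3.141, -0.001, 0.234]
force: [0.5, 0.3, -0.2]
gripper_width: 0.0507
```

```bash
python3 - <<'E'
from h import *
s=robot.state();print(s['t'],s['tool_pos'],s['ee_rot'],s['force'],s['gripper_width'],s['joint_pos'].round(2))
save('scene','s3.png');save('top','t3.png')
crop('s3.png','s3r.png',210,170,330,300,5)
crop('t3.png','t3r.png',265,175,370,260,7)
E
```

```text
5.0 [ 0.5374097  -0.06064321  0.10910347] [-3.14141523e+00 -6.43157104e-04  2.33778697e-01] [ 0.45713372  0.31753817 -0.23350247] 0.05073844999456553 [ 0.24  0.54 -0.26  1.9   0.2   0.73 -1.47]
```

View pics/s3r.png

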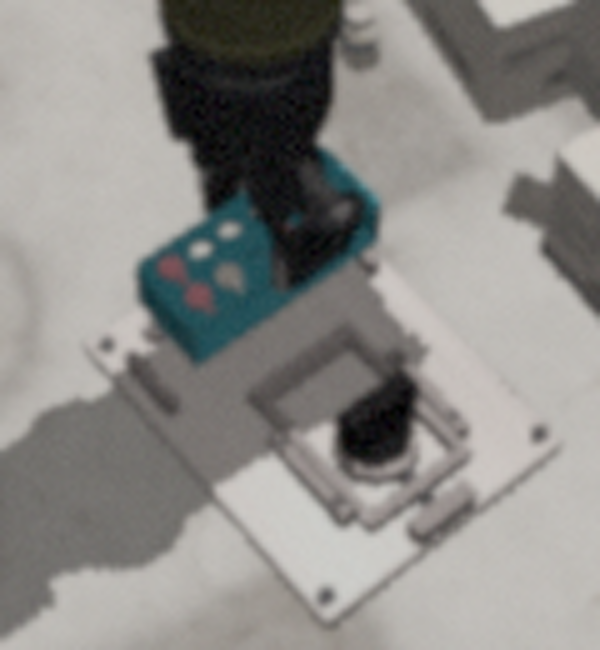

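View pics/t3r.png

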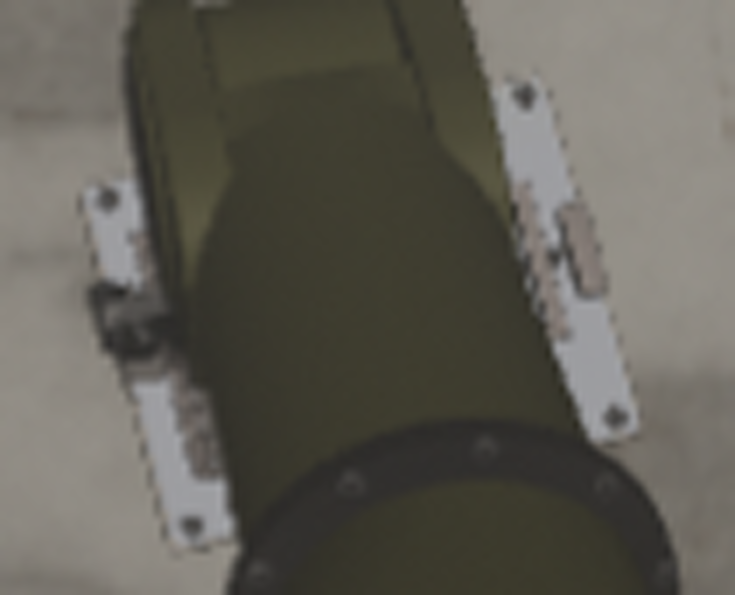

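```bash
cat > ov.py <<'E'
from fit import *
def loc(q,x,y,z): c,s=np.cos(q[2]),np.sin(q[2]); return [q[0]+c*x-s*y,q[1]+s*x+c*y,z]
def draw(n,src,dst,x0,y0,x1,y1,k,polys):
    im=cv2.imread('pics/'+src)[y0:y1,x0:x1]; im=cv2.resize(im,None,fx=k,fy=k,interpolation=cv2.INTER_CUBIC)
    for pts,col in polys:
        P=np.array([((proj(n,p)-[x0,y0]+.5)*k-.5) for p in pts]); cv2.polylines(im,[np.round(P*8).astype(np.int32)],False,col,1,cv2.LINE_AA,3)
    cv2.imwrite('pics/'+dst,im)
def plate(q):
    r=lambda x0,x1,y0,y1,z:[loc(q,a,b,z) for a,b in((x0,y0),(x1,y0),(x1,y1),(x0,y1),(x0,y0))]
    g=(0,255,0);y=(0,255,255)
    return [(r(-.082,.082,-.105,.105,.012),g),([loc(q,-.05,.078,.012),loc(q,.05,.078,.012)],y),([loc(q,.066,.04,.012),loc(q,.066,.08,.012)],y),([loc(q,-.066,.04,.012),loc(q,-.066,.08,.012)],y),([loc(q,-.035,.0197,.026),loc(q,.035,.0197,.026)],(255,0,255)),([loc(q,0,-.045,.032),loc(q,0,-.045,.066)],(0,0,255))]
def rack(q,z):
    b=lambda zz:[loc(q,a,b,zz) for a,b in((-.026,-.062),(.026,-.062),(.026,.062),(-.026,.062),(-.026,-.062))]
    return [(b(z),(255,255,0)),(b(z+.035),(0,255,0))]
E
python3 - <<'E'
from ov import *
draw('scene','s0.png','o1.png',225,200,325,300,8,plate([.5497,-.1125,.229]))
draw('top','t0.png','o2.png',265,175,370,260,7,plate([.5477,-.1068,.229]))
E
```

```text
(no output)
```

View pics/o1.png

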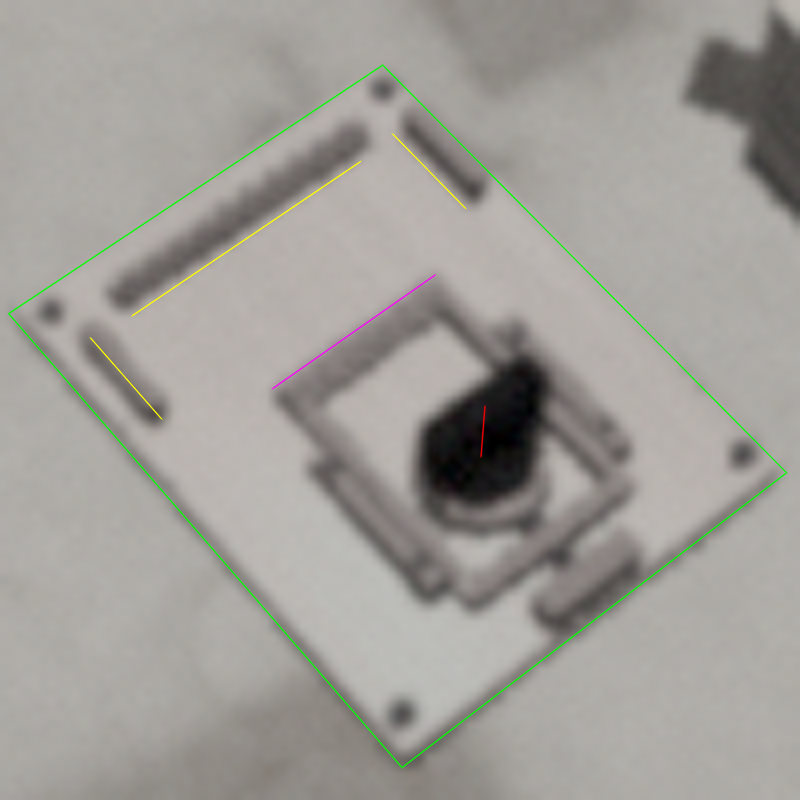

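View pics/o2.png

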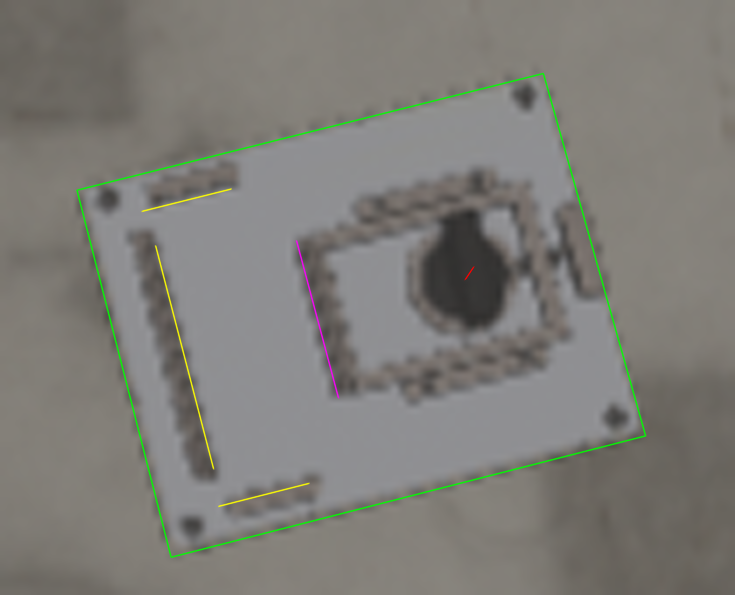

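```bash
python3 - <<'E'
from ov import *
S=[un(p,8,225,200) for p in [(382,89),(741,454),(402,713),(50,311)]]
T=[un(p,7,265,175) for p in [(108,198),(525,95),(615,417),(192,526)]]
for n,o in(('top',T),('scene',S)):
    W=np.array([atz(n,*p,.012) for p in o]);e=W-np.roll(W,-1,0); print(n,W.round(4).tolist(), np.linalg.norm(e,axis=1).round(4),W.mean(0),[np.arctan2(-a[0],a[1]).round(4) for a in(e[0],-e[2])],[np.arctan2(a[1],a[0]).round(4) for a in(e[1],-e[3])])
    print('cam',ray(n,0,0)[0])
E
```

```text
top [[0.5998, 0.0005, 0.012], [0.6417, -0.1822, 0.012], [0.4999, -0.2151, 0.012], [0.4569, -0.0326, 0.012]] [0.1874 0.1456 0.1875 0.1467] [ 0.54957853 -0.10733574  0.012     ] [np.float64(0.2255), np.float64(0.2313)] [np.float64(0.2277), np.float64(0.2274)]
cam [ 0.35105468 -0.00516772  1.36609083]
scene [[0.601, -0.0011, 0.012], [0.6434, -0.1838, 0.012], [0.5018, -0.2173, 0.012], [0.4591, -0.0343, 0.012]] [0.1875 0.1455 0.1879 0.1457] [ 0.55132311 -0.10909378  0.012     ] [np.float64(0.228), np.float64(0.2291)] [np.float64(0.2323), np.float64(0.2298)]
cam [ 0.30291667 -0.58262657  0.9634531 ]
```

```bash
python3 - <<'E'
from ov import *
q=[.5374,-.0606,.2338-np.pi/2]
draw('scene','s3.png','o3.png',225,185,305,260,10,plate([.5513,-.1091,.229])+rack(q,.071))
E
```

```text
(no output)
```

View pics/o3.png

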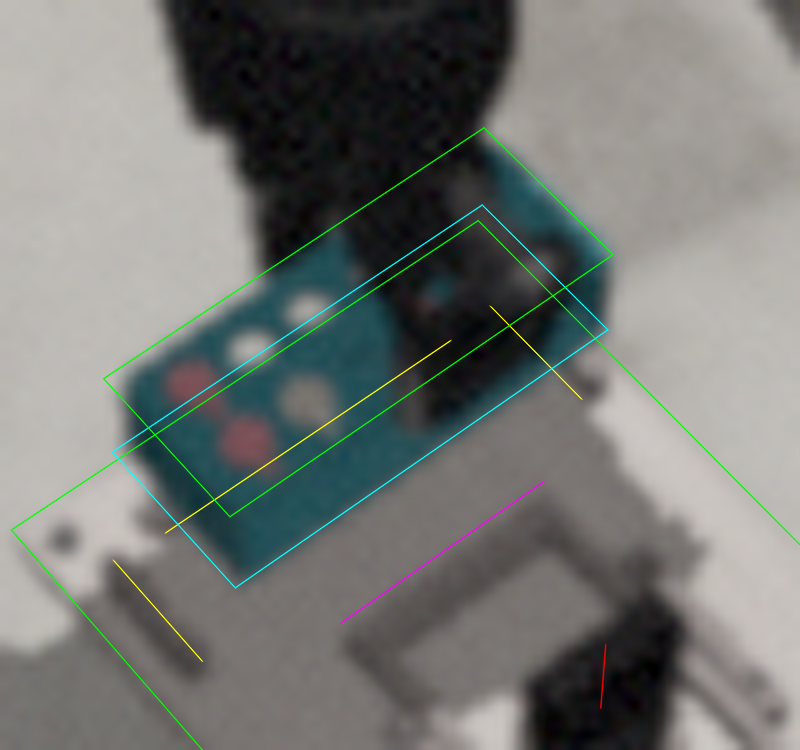

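```bash
python3 - <<'E'
from ov import *
crop('s3.png','s3z.png',232,190,292,245,13)
E
```

```text
(no output)
```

View pics/s3z.png

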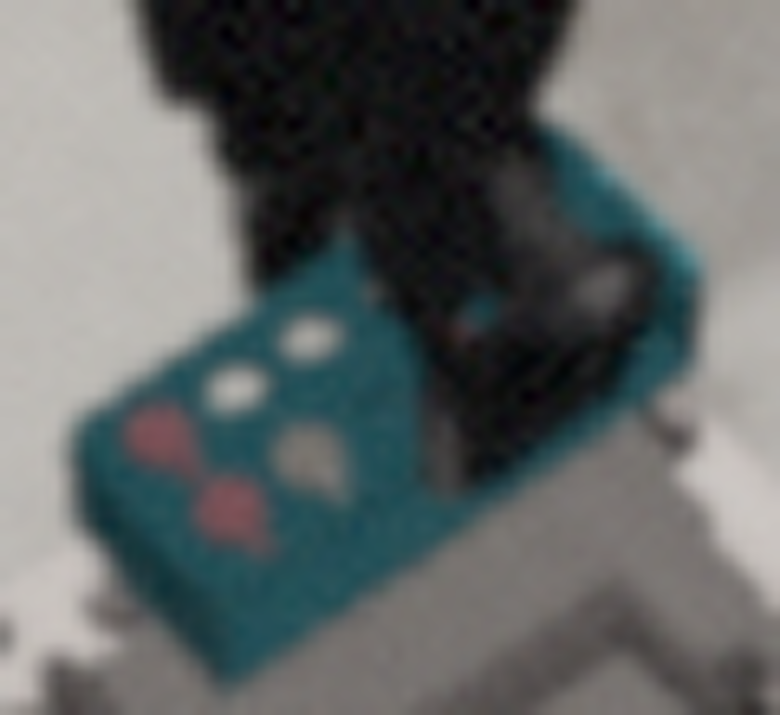

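```bash
python3 - <<'E'
from ov import *
obs=[un(p,13,232,190) for p in [(228,688),(85,510),(695,365),(78,430),(700,265),(545,125)]]
# plate-aligned local coords (x long, y short): 
L=[(-62,-26,0),(-62,26,0),(62,-26,0),(-62,26,35),(62,-26,35),(62,26,35)]
def f(q,s=None): return np.concatenate([proj('scene',loc(q,*(np.array(l[:2])/1000*(q[3] if len(q)>3 else 1)),.071+l[2]/1000))-o for o,l in zip(obs,L)])
for g in([.5374,-.0606,.234],[.5374,-.0606,.234,1.]):
    r=least_squares(f,g);print(r.x,r.fun.reshape(-1,2).round(1).tolist())
    c=r.x
    for P in([.5513,-.1091],[.5496,-.1073]):
        d=c[:2]-P; a=.229; print('rack in plate frame',np.cos(a)*d[0]+np.sin(a)*d[1],-np.sin(a)*d[0]+np.cos(a)*d[1])
d=np.array([.5374,-.0606])
for P in([.5513,-.1091],[.5496,-.1073]):
        e=d-P; a=.229; print('tcp in plate frame',np.cos(a)*e[0]+np.sin(a)*e[1],-np.sin(a)*e[0]+np.cos(a)*e[1])
E
```

```text
[ 0.53971644 -0.06172738  0.23624328] [[0.0, 0.9], [-1.3, 1.0], [1.2, -0.2], [-1.6, -0.2], [1.4, -0.0], [0.4, -1.9]]
rack in plate frame -0.0005273932517405999 0.04876542044144842
rack in plate frame 0.0007196196159129468 0.046626505083631156
[ 0.53948272 -0.0619445   0.22930787  0.94459995] [[0.5, -0.2], [-0.0, 0.6], [-0.1, 0.4], [-0.3, -0.6], [0.0, 0.6], [-0.2, -0.7]]
rack in plate frame -0.0008043031023995065 0.04860702083508864
rack in plate frame 0.0004427097652540384 0.04646810547727137
tcp in plate frame -0.002527443459927982 0.05038920548646176
tcp in plate frame -0.0012804305922744352 0.048250290128644485
```

>>> {"method": "arm_command", "body": {
  "moves": [
    [[0.05, 0, 1.5], [0, 0, 0.005], 1],
    [[0.05, 0, 2.5], [0, 0, 0.005], 1],
    [[0.05, 0, 3.2], [0, 0, 0.005], 1],
    [[0.05, 0, 3.8], [0, 0, 0.005], 1],
    [[0.05, 0, 3.8], [0, 0, 0.005], 1],
    [[0.05, 0, 3.8], [0, 0, 0.005], 1]
  ]
}}

```text
t: 5.6
tool_pos: [0.5377, -0.0609, 0.0702]
ee_rot: [-3.141, 0.001, 0.225]
force: [0.5, -0.3, -1.4]
gripper_width: 0.0511
```

```bash
python3 - <<'E'
from h import *
s=robot.state();print(s['t'],s['tool_pos'],s['ee_rot'],s['force'],s['gripper_width'])
save('scene','s4.png')
crop('s4.png','s4z.png',225,190,305,265,10)
E
```

```text
5.6 [ 0.53767074 -0.06086617  0.0701661 ] [-3.14120642e+00  8.54644771e-04  2.25269361e-01] [ 0.50937865 -0.25510544 -1.43568385] 0.05111153500100632
```

View pics/s4z.png

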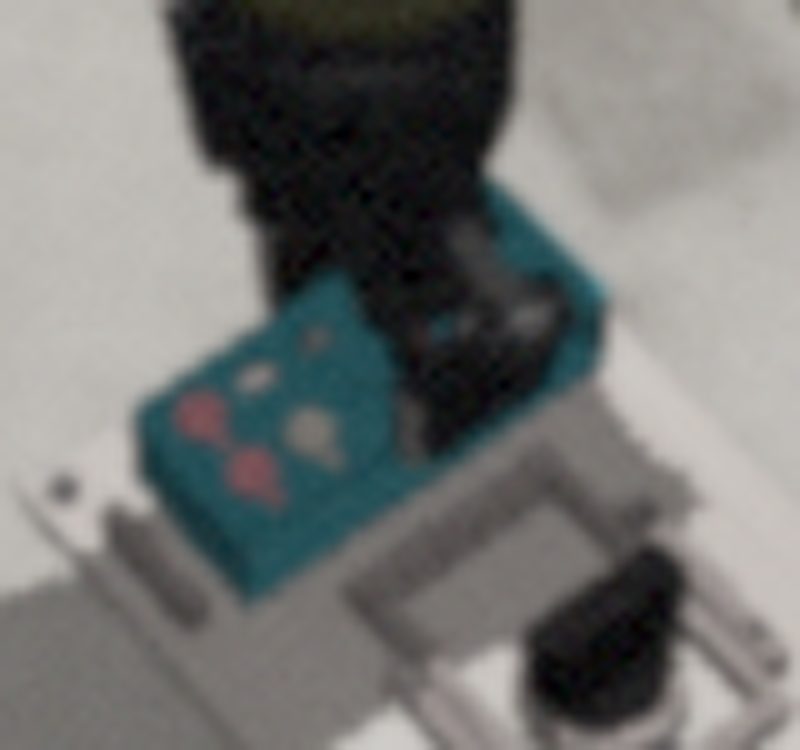

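```bash
python3 - <<'E'
from ov import *
obs=[un(p,10,225,190) for p in [(250,602),(148,475),(603,370),(138,412),(606,295),(492,180)]]
L=[(-62,-26,0),(-62,26,0),(62,-26,0),(-62,26,35),(62,-26,35),(62,26,35)]
def f(q,s=None): return np.concatenate([proj('scene',loc(q,*(np.array(l[:2])/1000*(q[3] if len(q)>3 else 1)),.032+l[2]/1000))-o for o,l in zip(obs,L)])
for g in([.5374,-.0606,.234],[.5374,-.0606,.234,1.]):
    r=least_squares(f,g);print(r.x,r.fun.reshape(-1,2).round(1).tolist())
    c=r.x
    d=c[:2]-[.5513,-.1091]; a=.229; print('rack in plate frame',np.cos(a)*d[0]+np.sin(a)*d[1],-np.sin(a)*d[0]+np.cos(a)*d[1])
q=[.5399,-.062,.229-np.pi/2]
draw('scene','s4.png','o4.png',225,190,305,265,10,plate([.5513,-.1091,.229])+rack(q,.032))
tgt((.5379,-.0612,.054,.229))
E
```

```text
[ 0.5398486  -0.06295086  0.22133278] [[-0.0, 1.2], [-1.6, 0.5], [1.2, -0.6], [-1.4, -0.1], [1.4, -0.1], [0.4, -1.3]]
rack in plate frame -0.0006764231779637711 0.047543877759345834
[ 0.53962829 -0.06315432  0.21507471  0.94463355] [[0.5, 0.2], [-0.3, 0.1], [-0.1, -0.0], [-0.1, -0.5], [0.1, 0.4], [-0.1, -0.1]]
rack in plate frame -0.0009371683842614598 0.047395736845455935
shift [-0.01  0.03  1.66] turn [-0.     0.    -0.004]
```

View pics/o4.png

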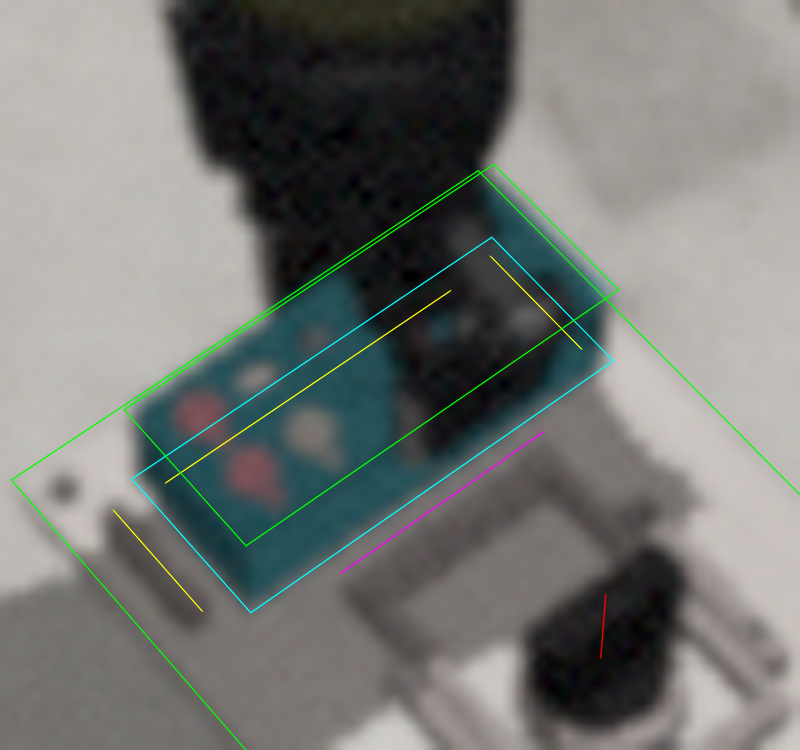

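>>> {"method": "arm_command", "body": {
  "moves": [
    [[0.05, -0.05, 0.6], [0, 0, -0.004], 1],
    [[0.05, -0.05, 1.0], [0, 0, -0.004], 1],
    [[0.05, -0.05, 1.3], [0, 0, -0.004], 1],
    [[0.05, -0.05, 1.5], [0, 0, -0.004], 1],
    [[0.05, -0.05, 1.6], [0, 0, -0.004], 1],
    [[0.05, -0.05, 1.6], [0, 0, -0.004], 1]
  ]
}}

```text
t: 6.15
tool_pos: [0.5381, -0.0604, 0.0542]
ee_rot: [-3.141, 0.0, 0.229]
force: [-1.0, 0.5, -0.5]
gripper_width: 0.0513
```

>>> {"method": "arm_command", "body": {
  "moves": [
    [[0, 0, 0.1], [0, 0, 0], 1],
    [[0, 0, 0.2], [0, 0, 0], 1],
    [[0, 0, 0.28], [0, 0, 0], 1],
    [[0, 0, 0.34], [0, 0, 0], 1],
    [[0, 0, 0.34], [0, 0, 0], 1],
    [[0, 0, 0.34], [0, 0, 0], 1]
  ]
}}

```text
t: 6.65
tool_pos: [0.5382, -0.0604, 0.0511]
ee_rot: [-3.142, 0.0, 0.229]
force: [0.1, 0.2, -0.1]
gripper_width: 0.0509
```

>>> {"method": "arm_command", "body": {
  "moves": [
    [[0, 0, 0.06], [0, 0, 0], 1],
    [[0, 0, 0.12], [0, 0, 0], 1],
    [[0, 0, 0.12], [0, 0, 0], 1],
    [[0, 0, 0.12], [0, 0, 0], 1]
  ]
}}

```text
t: 6.98
tool_pos: [0.5383, -0.0604, 0.0502]
ee_rot: [3.141, -0.0, 0.229]
force: [-1.2, 0.4, 3.9]
gripper_width: 0.0509
```

>>> {"method": "arm_command", "body": {
  "moves": [
    [[0, 0, 0.1], [0, 0, 0], 0.1],
    [[0, 0, 0.1], [0, 0, 0], -0.2],
    [[0, 0, 0.1], [0, 0, 0], -0.6],
    [[0, 0, 0.1], [0, 0, 0], -0.6],
    [[0, 0, 0.1], [0, 0, 0], -0.6],
    [[0, 0, 0.1], [0, 0, 0], -0.6],
    [[0, 0, -1], [0, 0, 0], -0.6],
    [[0, 0, -3], [0, 0, 0], -0.6],
    [[0, 0, -6], [0, 0, 0], -0.6],
    [[-1, 0, -9], [0, 0, 0], -0.6],
    [[-5, 0, -12], [0, 0, 0], -0.6],
    [[-9, 0, -14], [0, 0, 0], -0.6],
    [[-9, 0, -14], [0, 0, 0], -0.6],
    [[-9, 0, -14], [0, 0, 0], -0.6]
  ]
}}

```text
t: 8.15
tool_pos: [0.4485, -0.0819, 0.1914]
ee_rot: [3.14, -0.001, 0.227]
force: [0.6, 0.6, 0.3]
gripper_width: 0.0683
```

```bash
python3 - <<'E'
from ov import *
s=robot.state();print(s['t'],s['tool_pos'],s['ee_rot'],s['force'],s['gripper_width'],s['joint_pos'].round(2))
save('scene','s5.png')
P=[.5513,-.1091,.229]
c=loc(P,0,.049,0)
draw('scene','s5.png','o5.png',225,190,325,295,7,plate(P))
crop('s5.png','s5z.png',225,190,325,295,7)
E
```

```text
8.15 [ 0.44848683 -0.08193242  0.19139559] [ 3.13981321e+00 -5.73566542e-04  2.26690804e-01] [0.56211574 0.63467299 0.34409093] 0.06834291424992 [ 0.36  0.31 -0.31  2.01  0.13  0.84 -1.36]
```

View pics/o5.png

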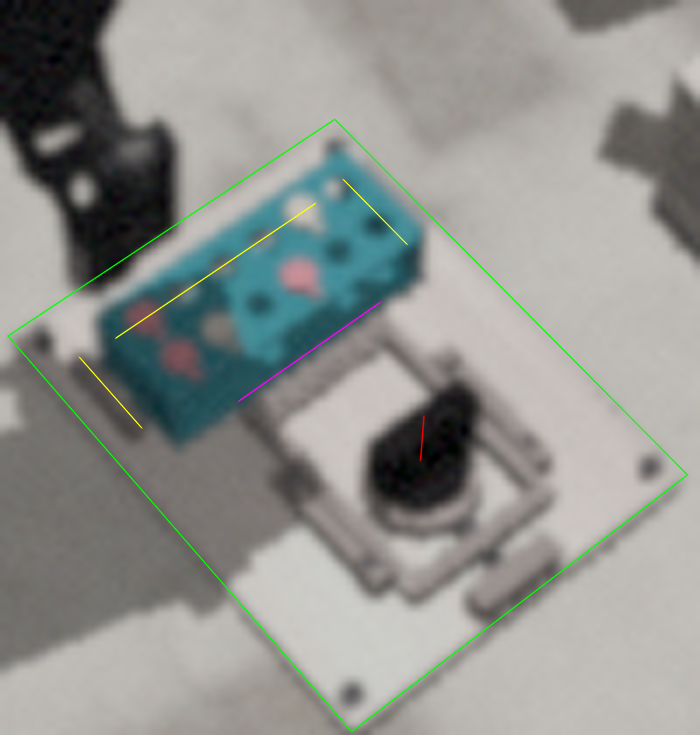

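View pics/s5z.png

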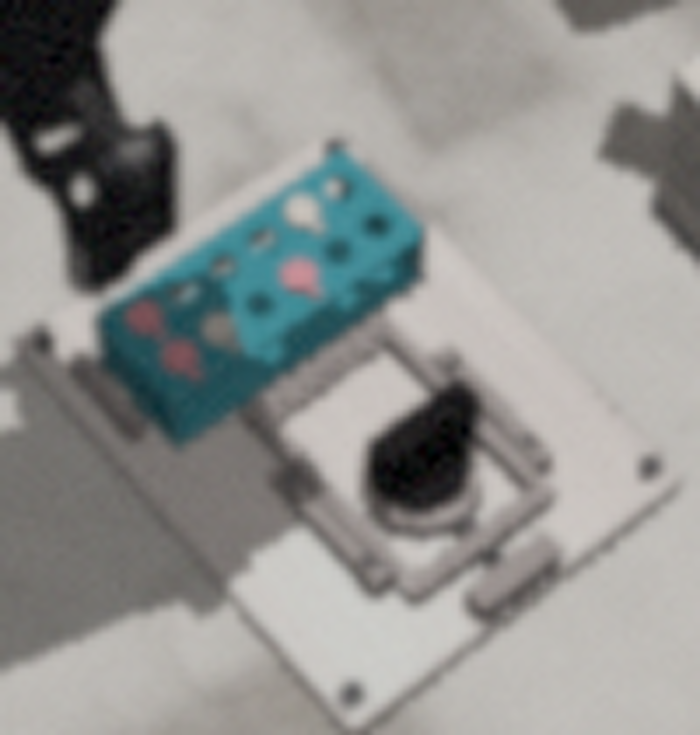

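```bash
python3 - <<'E'
from ov import *
P=[.5513,-.1091,.229]
obs=[un(p,7,225,190) for p in [(180,445),(103,355),(420,275),(100,315),(424,228),(340,148)]]
L=[(-62,-26,0),(-62,26,0),(62,-26,0),(-62,26,35),(62,-26,35),(62,26,35)]
def f(q,z): return np.concatenate([proj('scene',loc(q,*(np.array(l[:2])/1000*q[3]),z+l[2]/1000))-o for o,l in zip(obs,L)])
for z in(.012,.018,.026):
    r=least_squares(f,[.5374,-.0606,.234,1.],args=(z,));c=r.x;print(z,c,r.cost,r.fun.reshape(-1,2).round(1).tolist())
    d=c[:2]-P[:2]; a=.229; print('rack in plate frame',np.cos(a)*d[0]+np.sin(a)*d[1],-np.sin(a)*d[0]+np.cos(a)*d[1])
c=loc(P,0,.049,0)
draw('scene','s5.png','o5b.png',225,190,325,295,7,rack([c[0],c[1],.229-np.pi/2],.012))
E
```

```text
0.012 [ 0.54065646 -0.06092144  0.23830276  0.95649471] 0.46025802358311213 [[0.4, 0.1], [0.0, 0.4], [-0.0, 0.3], [-0.3, -0.6], [-0.1, 0.1], [0.0, -0.3]]
rack in plate frame 0.0005710386204538821 0.04933692873567347
0.018 [ 0.53912641 -0.06427555  0.23811826  0.95009335] 0.4962397282314903 [[0.4, 0.1], [0.0, 0.4], [-0.0, 0.3], [-0.3, -0.6], [-0.1, 0.1], [0.0, -0.3]]
rack in plate frame -0.001680469702829028 0.04641770768068706
0.026 [ 0.53708632 -0.06874773  0.23786838  0.94155822] 0.5491240275568995 [[0.4, 0.1], [0.1, 0.4], [-0.1, 0.3], [-0.3, -0.7], [-0.1, 0.1], [0.0, -0.3]]
rack in plate frame -0.004682497034517853 0.04252539144908686
```

View pics/o5b.png

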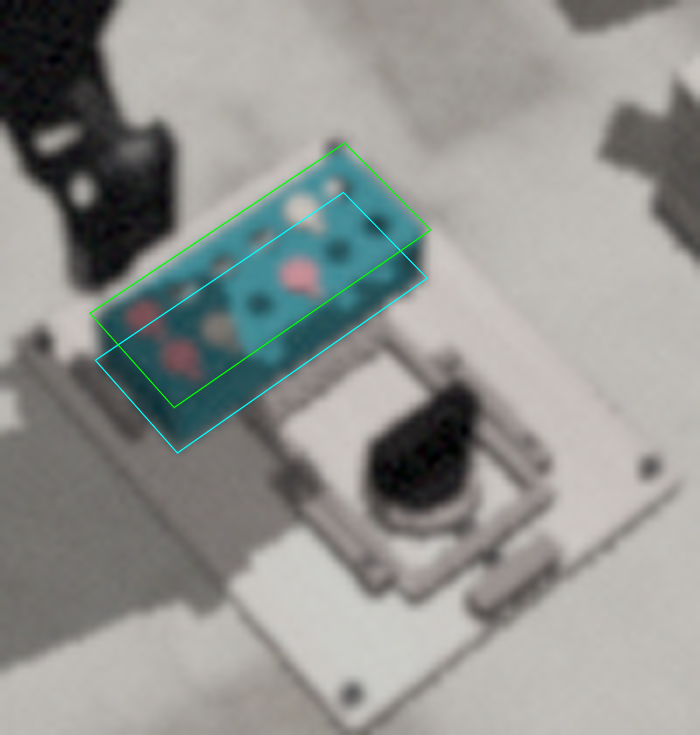

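```bash
python3 -c "
from h import *
tgt((.5607,-.152,.15,-2.98))"
```

```text
shift [9.16 9.36 4.1 ] turn [ 2.000e-03  2.000e-03 -3.076e+00]
```

>>> {"method": "arm_command", "body": {
  "moves": [
    [[1, 1, 0], [0, 0, -0.12], 0.05],
    [[2, 2, 0], [0, 0, -0.24], 0.05],
    [[3, 3, 0], [0, 0, -0.36], 0.05],
    [[4, 4, 0], [0, 0, -0.48], 0.05],
    [[5, 5, 0], [0, 0, -0.6], 0.05],
    [[6, 6, 0], [0, 0, -0.72], 0.05],
    [[7, 7, 0], [0, 0, -0.84], 0.05],
    [[8, 8, 0], [0, 0, -0.96], 0.05],
    [[9, 9, 0], [0, 0, -1.08], 0.05],
    [[9.2, 9.4, 0], [0, 0, -1.2], 0.05],
    [[9.2, 9.4, 0], [0, 0, -1.32], 0.05],
    [[9.2, 9.4, 0], [0, 0, -1.44], 0.05],
    [[9.2, 9.4, 0], [0, 0, -1.56], 0.05],
    [[9.2, 9.4, 0], [0, 0, -1.68], 0.05],
    [[9.2, 9.4, 0], [0, 0, -1.8], 0.05],
    [[9.2, 9.4, 0], [0, 0, -1.92], 0.05],
    [[9.2, 9.4, 0], [0, 0, -2.04], 0.05],
    [[9.2, 9.4, 0], [0, 0, -2.16], 0.05],
    [[9.2, 9.4, 0], [0, 0, -2.28], 0.05],
    [[9.2, 9.4, 0], [0, 0, -2.4], 0.05]
  ]
}}

```text
t: 9.87
tool_pos: [0.5626, -0.1509, 0.1885]
ee_rot: [3.139, -0.001, 2.635]
force: [-0.4, 0.2, 0.3]
gripper_width: 0.0407
```

```bash
python3 -c "
from h import *
s=robot.state();print(s['joint_pos'].round(2))
tgt((.5607,-.152,.12,-2.98))"
```

```text
[ 0.77  0.62 -0.92  1.69  0.54  1.1   0.76]
shift [ 0.11 -0.2   6.85] turn [ 0.002 -0.001 -0.669]
```

>>> {"method": "arm_command", "body": {
  "moves": [
    [[0.1, -0.2, 1], [0, 0, -0.12], 0.05],
    [[0.1, -0.2, 2], [0, 0, -0.24], 0.05],
    [[0.1, -0.2, 3.5], [0, 0, -0.36], 0.05],
    [[0.1, -0.2, 5], [0, 0, -0.48], 0.05],
    [[0.1, -0.2, 6.8], [0, 0, -0.6], 0.05],
    [[0.1, -0.2, 6.8], [0, 0, -0.669], 0.05],
    [[0.1, -0.2, 6.8], [0, 0, -0.669], 0.05],
    [[0.1, -0.2, 6.8], [0, 0, -0.669], 0.05]
  ]
}}

```text
t: 10.53
tool_pos: [0.5604, -0.152, 0.1208]
ee_rot: [3.139, 0.0, -2.988]
force: [0.2, 0.3, -0.0]
gripper_width: 0.0401
```

```bash
python3 - <<'E'
from ov import *
s=robot.state();print(s['t'],s['joint_pos'].round(2),s['tool_pos'],s['ee_rot'])
save('scene','s6.png')
print(proj('scene',s['tool_pos']))
draw('scene','s6.png','o6.png',235,190,325,295,7,plate([.5513,-.1091,.229]))
tgt((.5607,-.152,.052,-2.98))
E
```

```text
10.5333 [ 0.82  0.76 -1.04  1.78  0.74  1.06  1.24] [ 0.56042342 -0.15197827  0.12077125] [ 3.13867827e+00  5.48541223e-05 -2.98794531e+00]
[285.34575752 237.6789667 ]
shift [-0.02 -0.01  6.94] turn [ 0.002  0.001 -0.008]
```

View pics/o6.png

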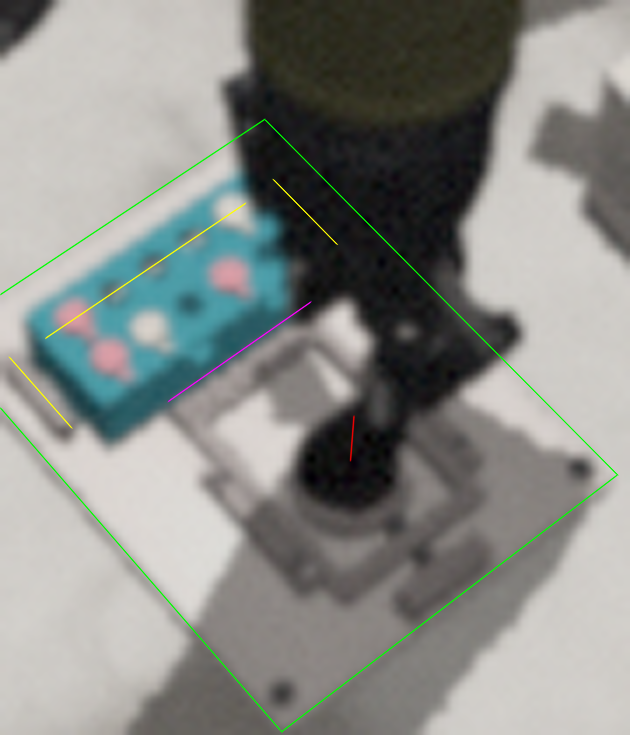

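>>> {"method": "arm_command", "body": {
  "moves": [
    [[0, 0, 3], [0, 0, -0.008], 0.05],
    [[0, 0, 5], [0, 0, -0.008], 0.05],
    [[0, 0, 6.3], [0, 0, -0.008], 0.05],
    [[0, 0, 7.1], [0, 0, -0.008], 0.05],
    [[0, 0, 7.1], [0, 0, -0.008], 0.05],
    [[0, 0, 7.1], [0, 0, -0.008], 0.05]
  ],
  "newtons": 25
}}

```text
t: 11.08
tool_pos: [0.5601, -0.1524, 0.0514]
ee_rot: [3.141, 0.001, -2.978]
force: [-1.4, 0.2, 0.2]
gripper_width: 0.041
```

>>> {"method": "arm_command", "body": {
  "moves": [
    [[0, 0, 0], [0, 0, 0], 0.3],
    [[0, 0, 0], [0, 0, 0], 0.5],
    [[0, 0, 0], [0, 0, 0], 0.6],
    [[0, 0, 0], [0, 0, 0], 0.8],
    [[0, 0, 0], [0, 0, 0], 1],
    [[0, 0, 0], [0, 0, 0], 1],
    [[0, 0, 0], [0, 0, 0], 1],
    [[0, 0, 0], [0, 0, 0], 1]
  ],
  "newtons": 25
}}

```text
t: 11.75
tool_pos: [0.5601, -0.1521, 0.0518]
ee_rot: [3.142, 0.001, -2.977]
force: [-1.2, 1.7, 5.8]
gripper_width: 0.0138
```

```bash
python3 - <<'E'
from ov import *
s=robot.state();print(s)
save('scene','s7.png')
crop('s7.png','s7z.png',235,190,325,295,7)
E
```

```text
{'t': 11.75, 'joint_pos': array([ 0.78102516,  0.83331512, -0.96191452,  1.84024871,  0.84865074,
        0.94217878,  1.16156673]), 'dq': array([ 5.95585549e-05,  1.22806013e-03, -1.85310936e-03, -3.46498827e-05,
        5.59593254e-04, -1.70430698e-03,  1.56800068e-03]), 'effort': array([ 7.91882817e-01, -5.99180710e+01, -1.33581948e+01, -1.46731728e+01,
        6.26304578e-01, -1.08163424e-01, -5.70531562e-02]), 'tool_pos': array([ 0.5600663 , -0.15213667,  0.05183287]), 'ee_rot': array([ 3.14156615e+00,  1.28528780e-03, -2.97692300e+00]), 'force': array([-1.21262559,  1.6821075 ,  5.7831296 ]), 'ft_torque': array([0.35794397, 0.31241878, 0.04693202]), 'gripper_width': 0.013806189171708769}
```

View pics/s7z.png

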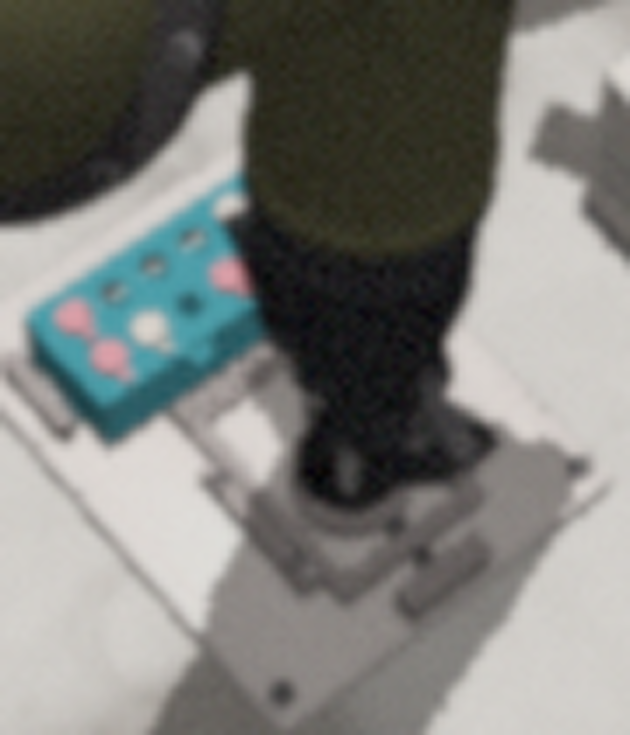

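>>> {"method": "arm_command", "body": {
  "moves": [
    [[0, 0, 0], [0, 0, 0.04], 1],
    [[0, 0, 0], [0, 0, 0.08], 1],
    [[0, 0, 0], [0, 0, 0.12], 1],
    [[0, 0, 0], [0, 0, 0.16], 1],
    [[0, 0, 0], [0, 0, 0.2], 1],
    [[0, 0, 0], [0, 0, 0.2], 1]
  ]
}}

```text
t: 12.3
tool_pos: [0.5601, -0.1518, 0.0518]
ee_rot: [3.141, 0.001, 3.105]
force: [-1.3, 2.6, 6.2]
gripper_width: 0.0135
```

```bash
cat > look.py <<'E'
import sys
from ov import *
k=sys.argv[1]; s=robot.state(); psi=s['ee_rot'][2]%(2*np.pi)
print(s['t'],'knob~',.229+np.pi-psi,s['force'].round(1),s['ft_torque'].round(3),s['effort'][6].round(3),s['gripper_width'],s['joint_pos'].round(2))
save('scene',f's{k}.png'); im=cv2.imread(f'pics/s{k}.png'); ref=cv2.imread('pics/s7.png')
a=[cv2.resize(x[225:280,238:300],None,fx=6,fy=6,interpolation=cv2.INTER_CUBIC) for x in (ref,im)]
cv2.imwrite(f'pics/c{k}.png',np.hstack(a))
E
python3 look.py 8
```

```text
12.3 knob~ 0.2659206138800432 [-1.3  2.6  6.2] [0.576 0.392 0.1  ] -0.726 0.013509019740870222 [ 0.76  0.81 -0.91  1.84  0.81  0.91  0.99]
```

View pics/c8.png

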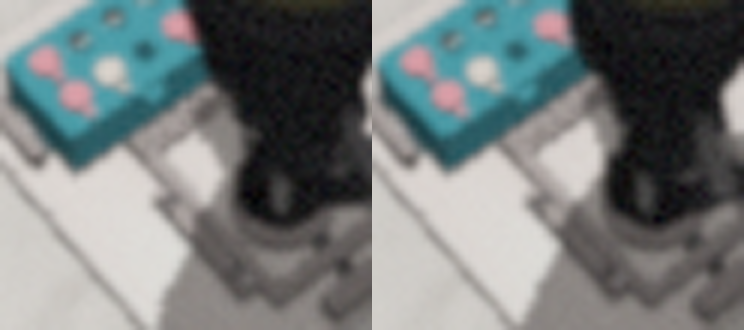

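>>> {"method": "arm_command", "body": {
  "moves": [
    [[0, 0, 0], [0, 0, 0.03], 1],
    [[0, 0, 0], [0, 0, 0.06], 1],
    [[0, 0, 0], [0, 0, 0.1], 1],
    [[0, 0, 0], [0, 0, 0.1], 1]
  ]
}}

```text
t: 12.68
tool_pos: [0.5601, -0.1516, 0.0518]
ee_rot: [3.141, 0.001, 3.005]
force: [-1.4, 2.7, 6.6]
gripper_width: 0.0136
```

```bash
python3 look.py 9
```

```text
12.6833 knob~ 0.36558321294531204 [-1.4  2.7  6.6] [0.618 0.308 0.063] -0.648 0.013594638929051647 [ 0.75  0.8  -0.89  1.84  0.8   0.9   0.91]
```

View pics/c9.png

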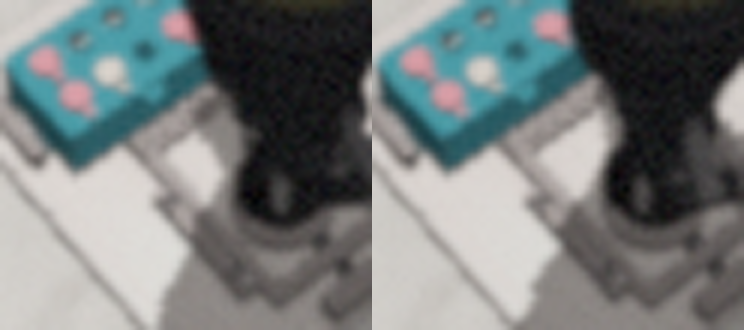

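Unchanged. Next step.

>>> {"method": "arm_command", "body": {
  "moves": [
    [[0, 0, 0], [0, 0, 0.03], 1],
    [[0, 0, 0], [0, 0, 0.06], 1],
    [[0, 0, 0], [0, 0, 0.1], 1],
    [[0, 0, 0], [0, 0, 0.1], 1]
  ]
}}

```text
t: 13.07
tool_pos: [0.5601, -0.1514, 0.0518]
ee_rot: [3.14, 0.001, 2.905]
force: [-1.4, 3.1, 5.4]
gripper_width: 0.0137
```

```bash
python3 look.py 10
```

```text
13.0667 knob~ 0.4653841171984725 [-1.4  3.1  5.4] [0.743 0.248 0.072] -0.634 0.013701284669088168 [ 0.73  0.79 -0.86  1.84  0.78  0.88  0.82]
```

View pics/c10.png

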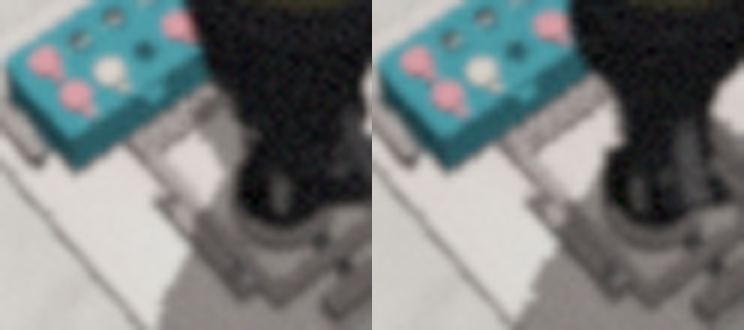

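>>> {"method": "arm_command", "body": {
  "moves": [
    [[0, 0, 0], [0, 0, 0.03], 1],
    [[0, 0, 0], [0, 0, 0.06], 1],
    [[0, 0, 0], [0, 0, 0.1], 1],
    [[0, 0, 0], [0, 0, 0.1], 1]
  ]
}}

```text
t: 13.45
tool_pos: [0.5602, -0.1513, 0.0518]
ee_rot: [3.14, 0.001, 2.805]
force: [-0.9, 4.5, 5.3]
gripper_width: 0.0134
```

```bash
python3 look.py 11
```

```text
13.45 knob~ 0.5653746635885235 [-0.9  4.5  5.3] [ 0.782  0.256 -0.006] -0.604 0.013427073755206324 [ 0.72  0.79 -0.84  1.84  0.76  0.87  0.74]
```

View pics/c11.png

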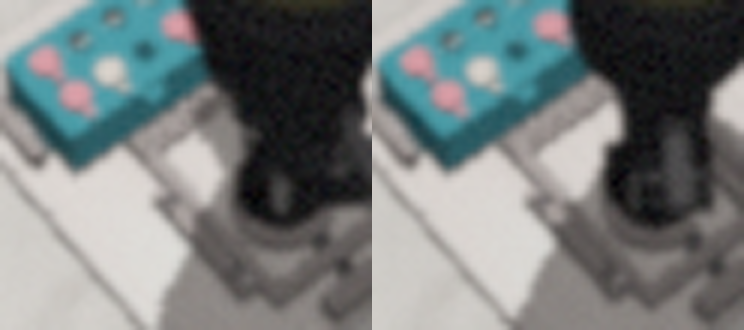

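>>> {"method": "arm_command", "body": {
  "moves": [
    [[0, 0, 0], [0, 0, 0.03], 1],
    [[0, 0, 0], [0, 0, 0.06], 1],
    [[0, 0, 0], [0, 0, 0.1], 1],
    [[0, 0, 0], [0, 0, 0.1], 1]
  ]
}}

```text
t: 13.83
tool_pos: [0.5602, -0.1512, 0.0518]
ee_rot: [3.14, 0.001, 2.706]
force: [-1.4, 4.7, 6.4]
gripper_width: 0.0135
```

```bash
python3 look.py 12
```

```text
13.8333 knob~ 0.6650339295705812 [-1.4  4.7  6.4] [0.895 0.262 0.008] -0.597 0.013506760843852019 [ 0.71  0.78 -0.81  1.84  0.74  0.86  0.66]
```

View pics/c12.png

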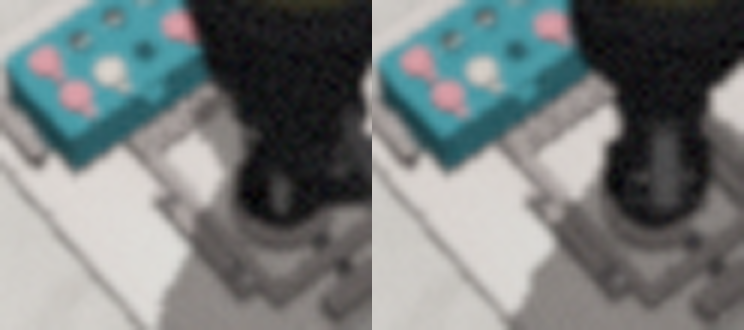

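>>> {"method": "arm_command", "body": {
  "moves": [
    [[0, 0, 0], [0, 0, 0.03], 1],
    [[0, 0, 0], [0, 0, 0.06], 1],
    [[0, 0, 0], [0, 0, 0.1], 1],
    [[0, 0, 0], [0, 0, 0.1], 1]
  ]
}}

```text
t: 14.22
tool_pos: [0.5604, -0.151, 0.0518]
ee_rot: [3.139, 0.001, 2.606]
force: [-1.2, 4.4, 5.7]
gripper_width: 0.0138
```

```bash
python3 look.py 13
```

```text
14.2167 knob~ 0.7646229123769581 [-1.2  4.4  5.7] [0.915 0.215 0.085] -0.644 0.013763806512172027 [ 0.7   0.77 -0.79  1.84  0.72  0.84  0.58]
```

View pics/c13.png

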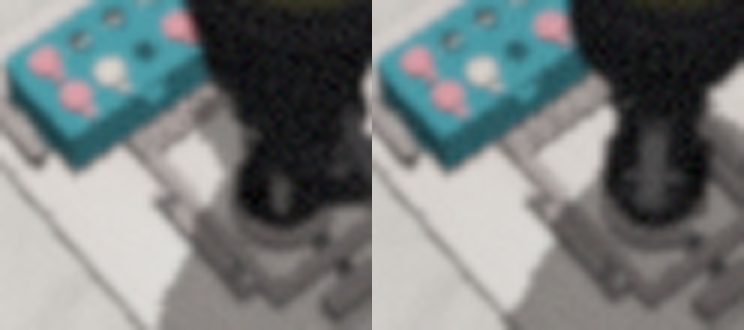

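>>> {"method": "arm_command", "body": {
  "moves": [
    [[0, 0, 0], [0, 0, 0.03], 1],
    [[0, 0, 0], [0, 0, 0.06], 1],
    [[0, 0, 0], [0, 0, 0.1], 1],
    [[0, 0, 0], [0, 0, 0.1], 1]
  ]
}}

```text
t: 14.6
tool_pos: [0.5604, -0.1509, 0.0518]
ee_rot: [3.139, 0.001, 2.506]
force: [-1.0, 5.5, 6.0]
gripper_width: 0.0136
```

```bash
python3 look.py 14
```

```text
14.6 knob~ 0.8648529681338282 [-1.   5.5  6. ] [ 0.989  0.198 -0.017] -0.499 0.013552614509150913 [ 0.68  0.76 -0.76  1.84  0.7   0.83  0.5 ]
```

View pics/c14.png

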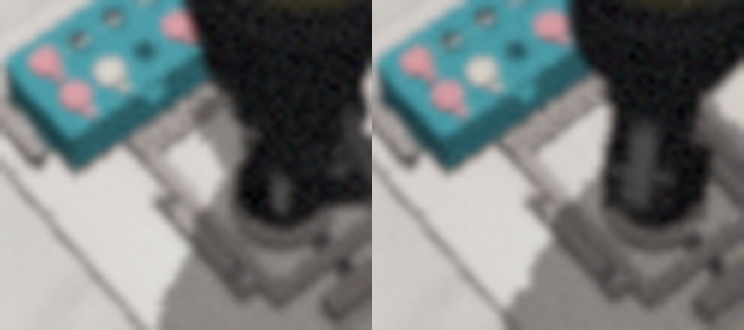

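>>> {"method": "arm_command", "body": {
  "moves": [
    [[0, 0, 0], [0, 0, 0.03], 1],
    [[0, 0, 0], [0, 0, 0.06], 1],
    [[0, 0, 0], [0, 0, 0.06], 1],
    [[0, 0, 0], [0, 0, 0.06], 1]
  ]
}}

```text
t: 14.98
tool_pos: [0.5605, -0.1509, 0.0518]
ee_rot: [3.139, 0.0, 2.447]
force: [-0.6, 5.5, 5.8]
gripper_width: 0.0137
```

```bash
python3 look.py 15
```

```text
14.9833 knob~ 0.9231285000884077 [-0.6  5.5  5.8] [ 1.13   0.123 -0.149] 0.117 0.013684837196573487 [ 0.67  0.75 -0.75  1.84  0.69  0.82  0.45]
```

View pics/c15.png

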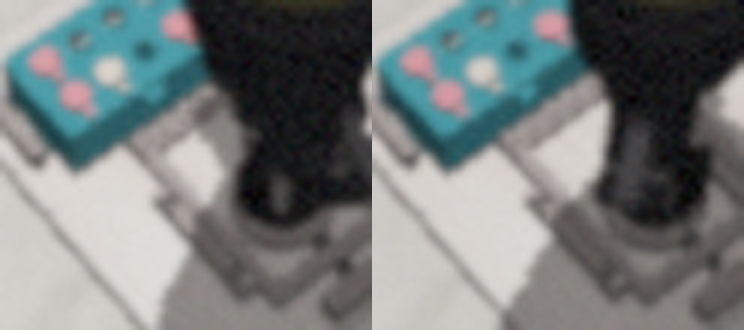

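>>> {"method": "arm_command", "body": {
  "moves": [
    [[0, 0, 0], [0, 0, 0.025], 1],
    [[0, 0, 0], [0, 0, 0.05], 1],
    [[0, 0, 0], [0, 0, 0.05], 1],
    [[0, 0, 0], [0, 0, 0.05], 1]
  ]
}}

```text
t: 15.37
tool_pos: [0.5605, -0.1508, 0.0518]
ee_rot: [3.139, 0.0, 2.398]
force: [-1.1, 4.5, 5.9]
gripper_width: 0.0134
```

```bash
python3 look.py 16
```

```text
15.3667 knob~ 0.9729547415075226 [-1.1  4.5  5.9] [ 1.022  0.108 -0.104] 0.102 0.013433146055305016 [ 0.67  0.75 -0.73  1.84  0.68  0.82  0.41]
```

View pics/c16.png

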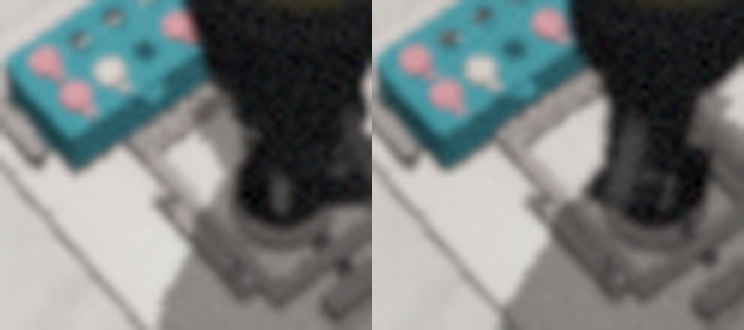

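>>> {"method": "arm_command", "body": {
  "moves": [
    [[0, 0, 0], [0, 0, 0.025], 1],
    [[0, 0, 0], [0, 0, 0.05], 1],
    [[0, 0, 0], [0, 0, 0.05], 1],
    [[0, 0, 0], [0, 0, 0.05], 1]
  ]
}}

```text
t: 15.75
tool_pos: [0.5606, -0.1508, 0.0518]
ee_rot: [3.139, 0.0, 2.348]
force: [-0.2, 5.5, 6.1]
gripper_width: 0.0136
```

```bash
cat >> look.py <<'E'
P=[.5513,-.1091,.229]
a=proj('scene',loc(P,0,.05,.04));b=proj('scene',loc(P,0,.051,.04));print('px per mm +y',b-a)
def sh(n,box):
    x0,y0,x1,y1=box; f=lambda m:cv2.cvtColor(cv2.imread(f'pics/s{m}.png'),cv2.COLOR_BGR2GRAY)
    t=f('7')[y0:y1,x0:x1]; g=f(n)[y0-4:y1+4,x0-4:x1+4]
    k=8; up=lambda m:cv2.resize(m,None,fx=k,fy=k,interpolation=cv2.INTER_CUBIC)
    r=cv2.matchTemplate(up(g),up(t),cv2.TM_CCOEFF_NORMED); _,v,_,l=cv2.minMaxLoc(r); return np.array(l)/k-4,round(v,3)
for n in ['13','14','15','16',k]: print(n,'rack',sh(n,(240,230,268,252)),'rear',sh(n,(280,262,304,278)),'fixed',sh(n,(265,280,290,295)))
E
python3 look.py 17
```

```text
15.75 knob~ 1.0225428982102218 [-0.2  5.5  6.1] [ 1.139  0.08  -0.058] -0.008 0.013621177855988351 [ 0.66  0.75 -0.72  1.84  0.67  0.81  0.37]
px per mm +y [-0.23230173 -0.24760586]
13 rack (array([0., 0.]), 0.997) rear (array([0.   , 0.125]), 0.976) fixed (array([0., 0.]), 0.993)
14 rack (array([0., 0.]), 0.998) rear (array([-0.125,  0.125]), 0.983) fixed (array([ 0.   , -0.125]), 0.991)
15 rack (array([-0.125, -0.125]), 0.991) rear (array([-0.375, -0.125]), 0.955) fixed (array([-0.125,  0.   ]), 0.993)
16 rack (array([-0.375, -0.375]), 0.969) rear (array([-0.75, -0.5 ]), 0.814) fixed (array([-0.125,  0.   ]), 0.988)
17 rack (array([-0.75, -0.75]), 0.965) rear (array([-1.  , -0.75]), 0.741) fixed (array([-0.125,  0.   ]), 0.986)
```

View pics/c17.png

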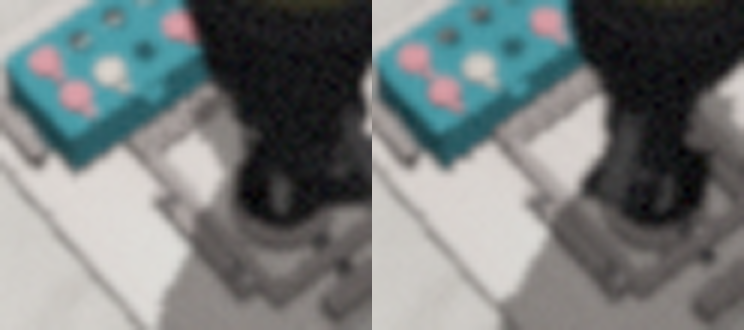

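>>> {"method": "arm_command", "body": {
  "moves": [
    [[0, 0, 0], [0, 0, 0.02], 1],
    [[0, 0, 0], [0, 0, 0.04], 1],
    [[0, 0, 0], [0, 0, 0.04], 1],
    [[0, 0, 0], [0, 0, 0.04], 1]
  ]
}}

```text
t: 16.13
tool_pos: [0.5607, -0.1507, 0.0518]
ee_rot: [3.139, 0.0, 2.308]
force: [0.1, 5.6, 6.1]
gripper_width: 0.0137
```

```bash
python3 look.py 18
```

```text
16.1333 knob~ 1.0623463527277321 [0.1 5.6 6.1] [ 1.087  0.046 -0.032] -0.046 0.013748787962053373 [ 0.65  0.74 -0.71  1.84  0.66  0.8   0.34]
px per mm +y [-0.23230173 -0.24760586]
13 rack (array([0., 0.]), 0.997) rear (array([0.   , 0.125]), 0.976) fixed (array([0., 0.]), 0.993)
14 rack (array([0., 0.]), 0.998) rear (array([-0.125,  0.125]), 0.983) fixed (array([ 0.   , -0.125]), 0.991)
15 rack (array([-0.125, -0.125]), 0.991) rear (array([-0.375, -0.125]), 0.955) fixed (array([-0.125,  0.   ]), 0.993)
16 rack (array([-0.375, -0.375]), 0.969) rear (array([-0.75, -0.5 ]), 0.814) fixed (array([-0.125,  0.   ]), 0.988)
18 rack (array([-0.75, -0.75]), 0.965) rear (array([-1.  , -0.75]), 0.74) fixed (array([-0.125,  0.   ]), 0.988)
```

>>> {"method": "arm_command", "body": {
  "moves": [
    [[0, 0, 0], [0, 0, 0], 0.6],
    [[0, 0, 0], [0, 0, 0], 0.4],
    [[0, 0, 0], [0, 0, 0], 0.1],
    [[0, 0, 0], [0, 0, 0], 0.05],
    [[0, 0, 0], [0, 0, 0], 0.05],
    [[0, 0, 0], [0, 0, 0], 0.05],
    [[0, 0, -2], [0, 0, 0], 0.05],
    [[0, 0, -5], [0, 0, 0], 0.05],
    [[0, 0, -8], [0, 0, 0], 0.05],
    [[0, 0, -12], [0, 0, 0], 0.05],
    [[0, 0, -15], [0, 0, 0], 0.05],
    [[0, 0, -15], [0, 0, 0], 0.05],
    [[0, 0, -15], [0, 0, 0], 0.05]
  ]
}}

```text
t: 17.27
tool_pos: [0.5605, -0.1529, 0.2028]
ee_rot: [3.14, 0.003, 2.305]
force: [0.2, 0.2, 0.5]
gripper_width: 0.0405
```

```bash
python3 -c "
from h import *
tgt((.40,-.12,.30,2.3))"
```

```text
shift [13.17 -9.69 -9.78] turn [0.002 0.003 0.005]
```

```bash
python3 -c "
from h import *
tgt((.34,-.47,.28,2.3),(.5,-.3,.28,2.3))"
```

```text
shift [ -8.78 -37.61  -7.75] turn [0.002 0.003 0.005]
shift [ -6.89 -14.34  -7.72] turn [0.002 0.003 0.005]
```

>>> {"method": "arm_command", "body": {
  "moves": [
    [[-2, -4, -4], [0, 0, 0], 0.05],
    [[-5, -8, -7], [0, 0, 0], 0.05],
    [[-7, -12, -7.7], [0, 0, 0], 0.05],
    [[-7, -15, -7.7], [0, 0, 0], 0.05],
    [[-7.5, -19, -7.7], [0, 0, 0], 0.05],
    [[-8, -23, -7.7], [0, 0, 0], 0.05],
    [[-8, -27, -7.7], [0, 0, 0], 0.05],
    [[-8.5, -31, -7.7], [0, 0, 0], 0.05],
    [[-8.5, -35, -7.7], [0, 0, 0], 0.05],
    [[-8.8, -37.6, -7.7], [0, 0, 0], 0.05],
    [[-8.8, -37.6, -7.7], [0, 0, 0], 0.05],
    [[-8.8, -37.6, -7.7], [0, 0, 0], 0.05],
    [[-8.8, -37.6, -7.7], [0, 0, 0], 0.05]
  ]
}}

```text
t: 18.35
tool_pos: [0.3395, -0.4697, 0.2768]
ee_rot: [3.141, -0.002, 2.305]
force: [0.8, 0.4, -0.5]
gripper_width: 0.0408
```

```bash
python3 - <<'E'
from ov import *
s=robot.state();print(s['t'],s['tool_pos'])
save('scene','s20.png');save('top','t20.png')
draw('top','t20.png','o20t.png',265,175,370,260,7,plate([.5496,-.1073,.229]))
crop('t20.png','t20p.png',265,175,370,260,7)
crop('s20.png','s20p.png',225,200,325,300,7)
E
```

```text
18.35 [ 0.33947467 -0.4696934   0.27675304]
```

View pics/t20p.png

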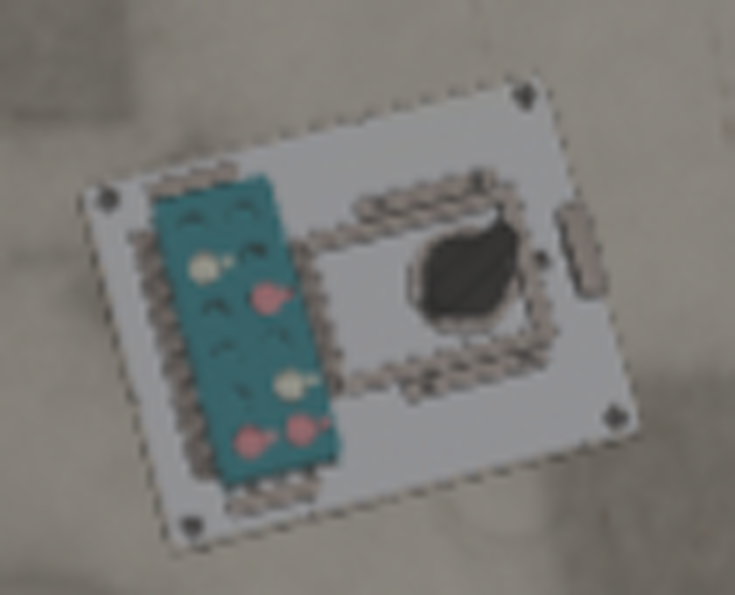

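View pics/s20p.png

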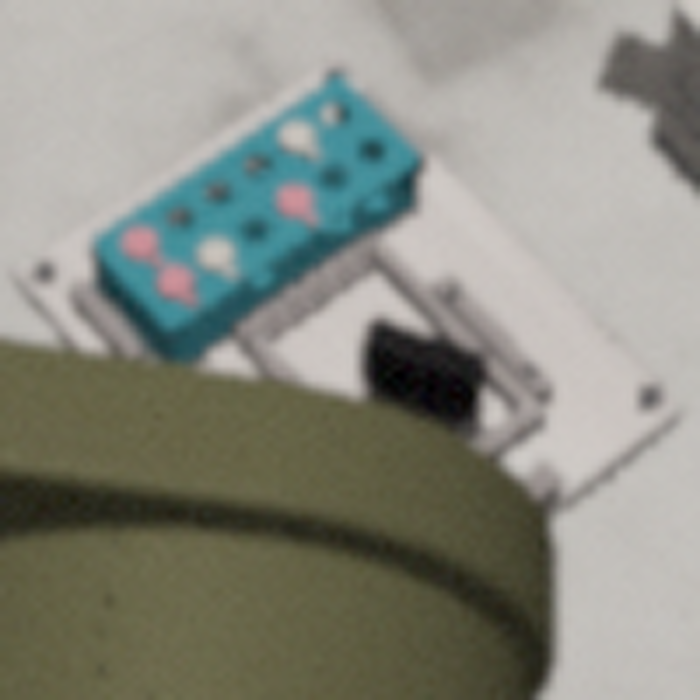

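View pics/s20.png

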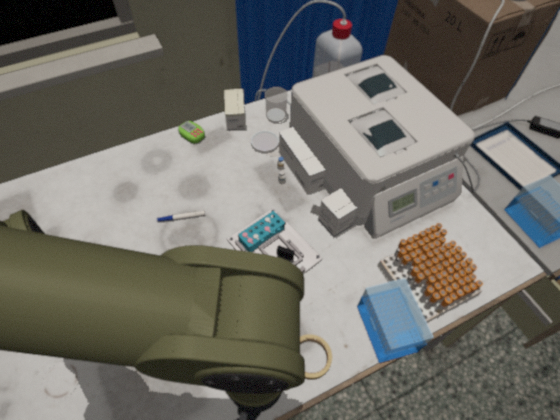

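```bash
python3 - <<'E'
from ov import *
f=lambda m:cv2.resize(cv2.cvtColor(cv2.imread(f'pics/{m}.png'),cv2.COLOR_BGR2GRAY),None,fx=8,fy=8,interpolation=cv2.INTER_CUBIC)
A,B=f('t0'),f('t20')
for nm,(x0,y0,x1,y1) in dict(rear_yoke=(338,199,346,222),roller=(335,205,346,220),fixed=(346,200,356,240),hinge=(275,198,286,208)).items():
    t=A[y0*8:y1*8,x0*8:x1*8]; g=B[(y0-5)*8:(y1+5)*8,(x0-5)*8:(x1+5)*8]
    _,v,_,l=cv2.minMaxLoc(cv2.matchTemplate(g,t,cv2.TM_CCOEFF_NORMED)); print(nm,np.array(l)/8-5,round(v,3))
P=[.5496,-.1073,.229]
print('px/mm +y',proj('top',loc(P,0,-.06,.026))-proj('top',loc(P,0,-.061,.026)))
obs=[un(p,7,265,175) for p in [(153,199),(268,177),(340,463),(225,490)]]
W=np.array([atz('top',*p,.047) for p in obs]);c=W.mean(0);d=c[:2]-P[:2];a=.229
print('rack in plate',np.cos(a)*d[0]+np.sin(a)*d[1],-np.sin(a)*d[0]+np.cos(a)*d[1])
for i,j in((0,3),(1,2)): e=W[i]-W[j];print('yaw',np.arctan2(e[1],e[0]),np.hypot(*e[:2]))
E
```

```text
rear_yoke [-1.875  0.5  ] 0.559
roller [-1.875  0.125] 0.525
fixed [0. 0.] 0.992
hinge [0. 0.] 0.998
px/mm +y [-0.32194555  0.0815025 ]
rack in plate -0.0023048248679686644 0.052650616606003356
yaw 0.21725007148417774 0.12666472788901928
yaw 0.2154586684348635 0.12472292845948776
```

```bash
python3 -c "
from plant import robot
print(robot.close_job())"
```

```text
the job is handed in; nothing more can be done
None
```

I set the rack in the nest, turned the knob clockwise until the jaw dropped forward onto it, let go and handed the job in at about 18.5 s. No verdict is reported. The checks below say the rack is clamped.

- **Setting down:** the rack went in with about 4 N of contact. The picture taken after release showed it at about y = 49 mm in the plate's frame, flat, with the jaw still drawn back.
- **Turning the knob:** I used steps of 0.05–0.1 rad. The roller began to fall at a knob angle of about 0.9 rad. By about 1.02 rad the rack had moved the expected 3 mm or so to the back fence, and turning on to 1.06 rad changed nothing, so I stopped there, before the ramp.
- **Last pictures:**
  - The rack stood at about y = 52.6 mm and about 0.013 rad off square.
  - The jaw yoke had moved about 5.8 mm forward. The match was weak (score 0.56), but it agrees with the roller being in the notch.
  - The arm was clear, and the bystanders in view looked unmoved, by eye only.
- **Not confirmed:**
  - The jaw's pressing force could not be measured directly. I infer it from the travel and from the torque falling to near zero.
  - The two cameras disagreed by about 2 mm on where the plate is.
  - The rack read up to 5% short in the scene pictures taken while it was held and after it was set down. I put that down to blur.

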